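Open the dust shutter and press the push greaser onto the tilted nipple

ROBOT

A 6-joint arm with a two-finger parallel gripper is mounted at the origin on a cart in front of the work surface, level with it; the furniture and walls round the work are solid. World frame = base frame: x ahead of the robot, y to its left, z up, the work surface at z = 0. Lengths are in m, angles in rad, forces in N, time in s.
With the tool pointing down it reaches from about 0.325 to 0.875 m from the base axis. Payload 4.4 kg.
Tool frame: the origin (TCP) lies where the fingers leave the gripper's body, on its centre line; the fingertips stand 73 mm ahead of it and the grasp point (between the pads) lies 54 mm ahead of it; y points along the fingers, x is the direction in which the jaws open and shut, and the axes are right-handed (so a half turn about y gives the same grasp; the last joint's range is limited). The gripper opens to 85 mm and grips with 20 to 120 N. Pads are 22 mm wide; open, the fingers measure 114 mm over their backs; the gripper's body (76 mm by 85 mm) begins 54 mm behind the grasp point. The pads swing forward as they close: fully open they stand 13 mm farther back than shut.
Start: joints at [1.145, 0.207, 1.542, -0, 1.393, -0.15], TCP at [0.156, 0.553, 0.304] pointing down, gripper open.
Joint ranges: [-2.73, 2.73], [-0.86, 2.22], [0.23, 2.46], [-1.11, 4.25], [0.08, 2.63], [-2.82, 2.82]. Speed limits (rad/s): [2.79, 2.79, 3.14, 3.14, 3.14, 3.14].

INTERFACE

Orientations are given as [roll, pitch, yaw] about the fixed x, y, z axes, in that order (R = Rz(yaw) Ry(pitch) Rx(roll)).
In Python, from station import * gives the robot as it stands.
- The arm moves only by the shell command python3 -m handwheel 'ROWS' [FORCE]. ROWS is JSON, a list of rows, each a list of 7 numbers: the shift along the world's x, y, z in cm, then the turn, a rotation vector about the world's x, y, z in degrees, then the opening, from -1 (shut) to 1 (fully open), so that 0 is half open. A call has 1 to 8 rows; each row shifts and turns the commanded pose from where the row before left it; what a row does not reach is not made up. A row lasts 1/12 s, in which the tool goes at most 41.7 mm and 7.16 degrees, less where a joint would pass 70% of its speed; a pose out of reach is approached as far as the arm can. A call is refused whole if a number of a shift passes 4.17 or a number of a turn 7.16, either way. A call with a gripper value outside its range is refused whole. The fingers move at their own pace and stop on an object; FORCE is the grip in N (left out, the last holds). Time passes only in rows, so rows that do not move let the fingers close. It gives the time, the measured TCP pose, the force and the opening at its end, in the units of the state.
- observe(): the state, without advancing time (a new reading comes with each control period).
- get_image(name): name is "scene" or "top" or "wrist"; returns a dict with "image" (400x640x3 uint8, red, green, blue), "fov_y" (degrees; the focal length in pixels is half the picture's height over the tangent of half this angle, whatever the lens; pixels are square), "cx", "cy" (the principal point, pixels), "origin" and "rotation" of the camera in the world. Camera axes: x right, y down, z forward; pixel columns grow to the right and rows downward; lengths in m; the calibration is good to about 2 mm. A picture is of the moment at which its call begins. There is no depth.
- hand_in(): hands the job in, once; it reports no verdict.
The state is a dict: "time": time; "joint_positions": joint angles; "joint_velocities": joint speeds; "joint_torque": joint torques, N m; "ee_pos": TCP position; "eef_rot": TCP orientation; "ft_force": force on the tool from outside, world axes, zero at the start; "wrist_torque": the same for the moment, N m; "opening": finger opening in m.
Only numpy, scipy, OpenCV 4.12 (cv2) and the standard library are available. Lean on these libraries where they do the work, as an engineer would, in place of code of your own. Each camera call takes 0.05 s, during which the arm holds its last target.

TASK

Slide the yellow dust shutter on the lubrication block by its red grip until it reaches its end stop, so that the tilted grease nipple is uncovered. Then take the red push greaser out of its wooden stand, tilt it in line with the nipple and press it squarely onto the nipple head until it snaps over and the spring pin in the nipple is pushed nearly all the way in. Finish while still gripping the greaser and holding it pressed there against the spring - do not let go - and leave the other things on the bench where they are.

Things in the scene. Friction and masses are not known exactly. Their poses are not given: they have to be found in the camera images.
- nipple_top (a point): Centre of the flat top of the nipple's button head, on the blue lubrication block. z = nipple axis, out of the block, leaning 22 degrees from vertical toward the block's -x side (the robot at yaw 0); y is horizontal, the way the shutter opens. Head 18 mm across at its widest, 9 mm high, chamfered; neck 11 mm across, down to 24 mm below the top, then a 20 mm collar; block face 27 mm below.
- check_pin (a joint): How far the 7 mm brass spring pin in the nipple head is pushed in, m: 0 = standing 10 mm proud of the head's top, 0.010 = flush with it. Spring 7 N at 0, 14 N at 0.010.
- shutter (a joint): How far the yellow dust shutter is open, m, along the nipple's +y: 0 = shut over the nipple, 0.055 = fully open at its end stop. Starts between 0 and 0.012; about 1.5 N of friction; stays where it is left. Plate 14 to 18 mm above nipple_top (along z) between aluminium rails 10 to 20 mm above it, which lie 30 to 36 mm to either side in x and reach from y = -30 to +108 mm.
- shutter_grip (a point): Centre of the red upright grip on the shutter: 14 mm thick along the sliding direction (y), 34 mm wide (x), 22 mm tall along the nipple axis (z); same axes as nipple_top. The shutter plate begins 11 mm below this point. It lies 29 mm above nipple_top along z and, along y, 35 mm from the nipple axis when shut, 90 mm when fully open.
- greaser_grip (a point): Centre of the red hexagonal grip of the loose push greaser. z runs along it toward the black cap. Hexagon 28 mm across flats, 50 mm long; flats face +-x and every 60 degrees from there. Below: a dark flange 48 mm across, 25 to 31 mm below this point, good to push on; then the steel nose, 34 mm across, whose mouth is 73 mm below. Above: a black cap, 26 mm across, to 37 mm above.
- greaser_mouth (a point): Centre of the greaser's open mouth, axes as greaser_grip. 28 mm wide, narrowing in 6 mm to a 21 mm bore. Its end meets the pin when the mouth is 13.5 mm below nipple_top along z; four spring balls in the bore resist up to some 13 N in all and snap under the head at 18 to 20 mm; fully home at 21 to 23 mm, where the pin pushes back with about 13 N; hard stop at 23.5 mm. Let go, it springs off.
- greaser: The push greaser itself, 0.2 to 0.35 kg, 110 mm tall; same point and axes as greaser_mouth. At the start it stands upright with its nose in the stand's hole, the flange resting on the stand's top.
- lube_block: The lubrication block, fixed to the bench: dark base plate 120 x 170 x 12 mm, origin on the bench; nipple_top lies 20 mm toward its -x and 100 mm above; the plate reaches from y = -47 to +123 mm. It carries nipple, rails and shutter.
- greaser_stand: Wooden stand 100 x 100 x 44 mm, fixed to the bench, with a 39 mm hole through its middle in which the greaser stands; origin at the centre of its underside.
- bearing: Bystander, to be left alone: steel ball bearing, 72 mm across, 18 mm thick, lying flat; origin at the centre of its underside.
- elbow_fitting: Bystander, to be left alone: black hydraulic elbow with yellow-zinc nuts, 63 x 82 x 44 mm; origin under its centre.
- spanner_19: Bystander, to be left alone: chrome spanner, 199 mm long, 38 mm wide, 8 mm thick, lying along its y axis; origin under its centre.
- screwdriver_2: Bystander, to be left alone: screwdriver with red handle, 224 mm long along its y axis, 27 mm thick; origin under its centre.

How it is judged:
By the outcome, as a careful person would: the job done as asked, in the order asked, and still so for the second after the job is handed in, while the arm keeps its last pose, push and grip.
It also fails if it takes over 61 s, if anything falls off the work surface, if the arm or the gripper's body presses on something with over 40 N, if the wrist force passes 120 N, or if a joint passes its speed limit or range.

## Working session

There is one attempt and no reset: what is moved stays moved. The work goes in short steps, Python scripts to look and compute and a shell command to move; the robot and the scene stay as the last step left them, time stands still between calls to the robot, and variables do not carry over. Pictures are saved under pics/ and viewed, and the job is handed in when it is done.

```bash
ls; mkdir -p pics
python3 - <<'E'
from station import *
import cv2
s=observe()
print({k:(v if not hasattr(v,'__len__') else [round(float(x),3) for x in v]) for k,v in s.items()})
for n in ["scene","top","wrist"]:
    g=get_image(n); cv2.imwrite(f"pics/{n}0.png",g["image"][:,:,::-1])
    print(n,g["fov_y"],g["cx"],g["cy"],g["origin"],g["rotation"])
E
```

```text
pics
{'time': 0.0, 'joint_positions': [1.145, 0.207, 1.543, -0.0, 1.394, -0.151], 'joint_velocities': [-0.001, 0.0, 0.001, -0.0, 0.0, 0.002], 'joint_torque': [0.001, -38.302, -29.16, 0.0, 0.01, 0.0], 'ee_pos': [0.156, 0.553, 0.303], 'eef_rot': [-1.57, 0.002, 1.296], 'ft_force': [0.531, -0.457, 0.414], 'wrist_torque': [0.016, 0.023, 0.005], 'opening': 0.08539044874824171}
scene 51.17167777784778 320.4180184050268 197.77119006590502 [ 0.08149701 -0.88679513  0.75865693] [-2.1539273  -0.00658551 -0.52752489]
top 46.63477557425557 318.036309841732 197.27880594814707 [ 0.43989267 -0.00357284  1.34993863] [-3.00397840e+00  1.88583631e-04 -1.56219282e+00]
wrist 64.1256293823471 321.6150564227328 197.7764186695355 [0.0819563  0.5732578  0.37322362] [2.83988793e+00 1.63787883e-03 1.29417541e+00]
```

View pics/scene0.png

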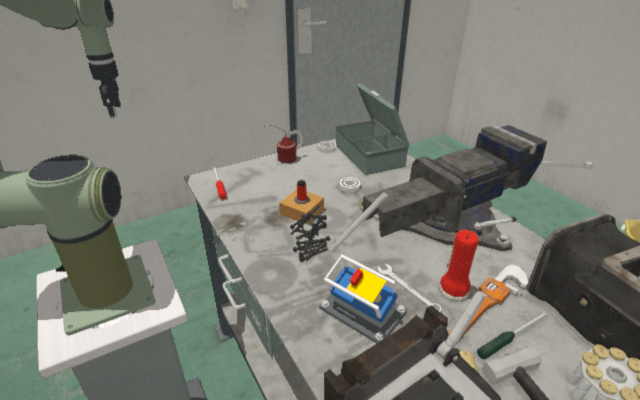

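View pics/top0.png

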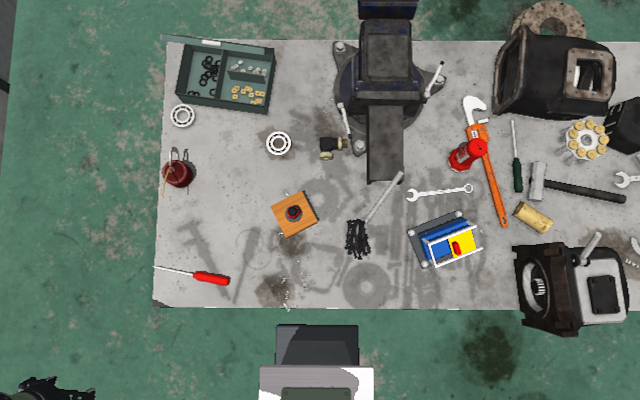

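View pics/wrist0.png

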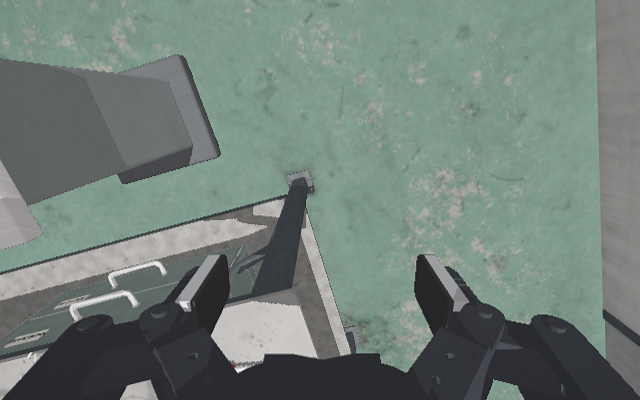

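```bash
cat > h.py <<'E'
import numpy as np, cv2
from scipy.spatial.transform import Rotation as Ro
from station import *
def cam(n,save=None):
    g=get_image(n); g["R"]=Ro.from_euler("xyz",g["rotation"]).as_matrix(); g["f"]=200/np.tan(np.radians(g["fov_y"])/2)
    g["o"]=np.array(g["origin"])
    if save: cv2.imwrite(f"pics/{save}.png",g["image"][:,:,::-1])
    return g
def ray(g,u,v):
    d=g["R"]@np.array([(u-g["cx"])/g["f"],(v-g["cy"])/g["f"],1]); return g["o"],d/np.linalg.norm(d)
def onz(g,u,v,z):
    o,d=ray(g,u,v); return o+d*(z-o[2])/d[2]
def proj(g,p):
    q=g["R"].T@(np.asarray(p)-g["o"]); return np.array([g["cx"]+g["f"]*q[0]/q[2],g["cy"]+g["f"]*q[1]/q[2]])
def tri(*rs):
    A=np.zeros((3,3));b=np.zeros(3)
    for o,d in rs:
        P=np.eye(3)-np.outer(d,d);A+=P;b+=P@o
    p=np.linalg.solve(A,b); return p,[np.linalg.norm((np.eye(3)-np.outer(d,d))@(p-o))*1000 for o,d in rs]
def crop(g,u0,v0,w,h,k,name):
    c=g["image"][v0:v0+h,u0:u0+w,::-1]; cv2.imwrite(f"pics/{name}.png",cv2.resize(c,None,fx=k,fy=k,interpolation=cv2.INTER_CUBIC))
def st():
    s=observe(); R=Ro.from_euler("xyz",s["eef_rot"]).as_matrix(); p=np.array(s["ee_pos"]); return s,p,R
E
python3 - <<'E'
from h import *
t=cam("top");s=cam("scene")
crop(t,400,200,90,75,8,"t1");crop(s,315,245,100,75,8,"s1");crop(t,265,185,60,60,8,"t2");crop(s,270,170,60,60,8,"s2")
E
```

```text
(no output)
```

View pics/t1.png

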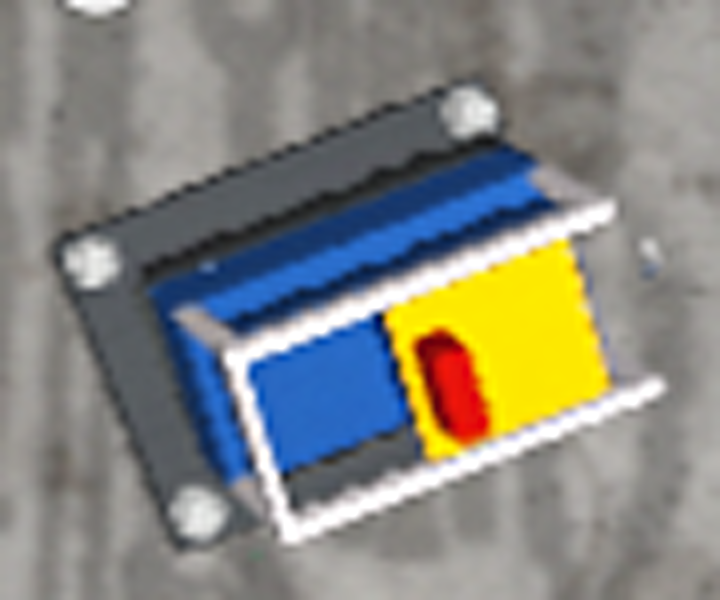

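View pics/s1.png

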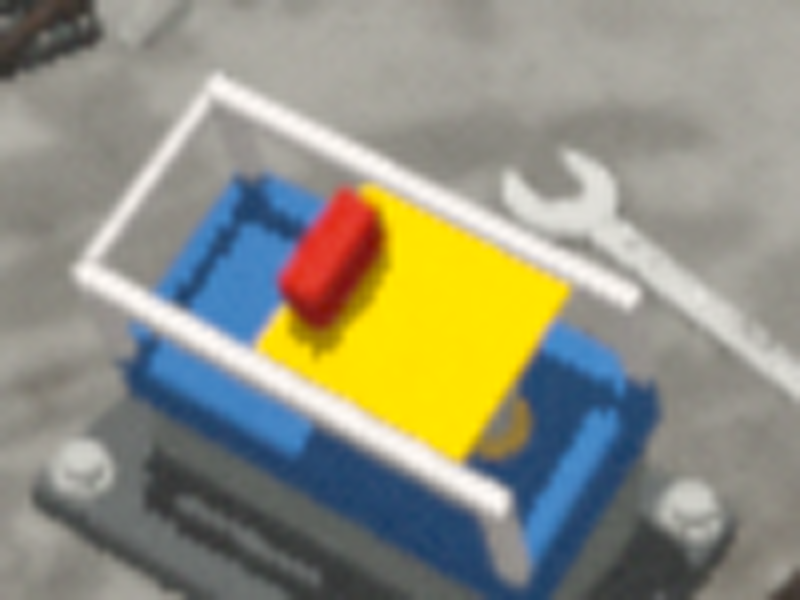

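View pics/t2.png

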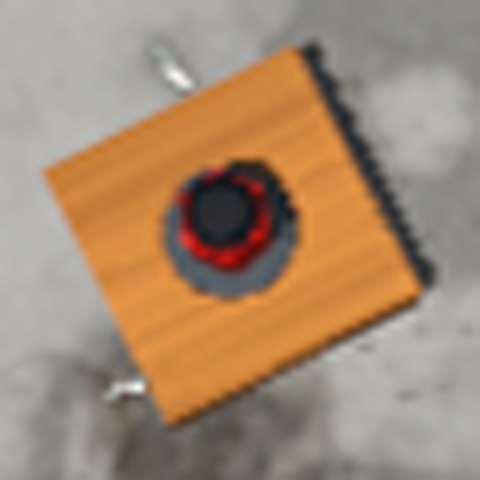

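View pics/s2.png

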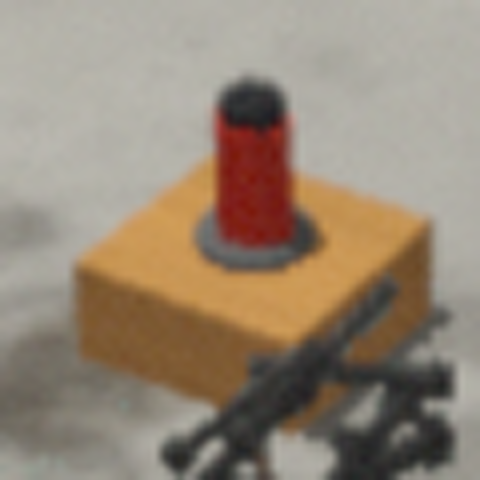

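```bash
cat > m1.py <<'E'
from h import *
t=cam("top");s=cam("scene")
T=lambda u,v:ray(t,400+u/8-.44,200+v/8-.44)
S=lambda u,v:ray(s,315+u/8-.44,245+v/8-.44)
pts={}
for n,a,b in [("mxpy",(290,538),(80,268)),("pxpy",(230,348),(215,80)),("mxmy",(662,385),(508,498)),("pxmy",(612,210),(637,297)),("grip",(455,385),(332,255)),
   ("plate_pxmy",(570,240),(570,290)),("plate_mxmy",(610,388),(462,458))]:
    p,r=tri(T(*a),S(*b)); pts[n]=p; print(n,p.round(4),np.round(r,1))
# block model fit on the four rail corners
Q=np.array([pts[k] for k in["mxpy","pxpy","mxmy","pxmy"]])
L=np.array([[-33,108,20],[33,108,20],[-33,-30,20],[33,-30,20]])/1e3
a,b=L-L.mean(0),Q-Q.mean(0)
R,rs=Ro.align_vectors(b,a); print("rot",R.as_euler("xyz",degrees=True),rs*1e3)
def Rb(y): return (Ro.from_euler("z",y,degrees=True)*Ro.from_euler("y",-22,degrees=True)).as_matrix()
y=R.as_euler("xyz",degrees=True)[2]
n=Q.mean(0)-Rb(y)@L.mean(0); print("nipple",n,"yaw",y)
print("grip in nipple", (Rb(y).T@(pts["grip"]-n)*1e3).round(1))
print(((Q-n)@Rb(y)*1e3).round(1))
E
python3 m1.py
```

```text
mxpy [ 0.4291 -0.3158  0.1066] [0.5 0.5]
pxpy [ 0.4895 -0.2912  0.1299] [0.9 0.9]
mxmy [ 0.4809 -0.441   0.1072] [0.8 0.8]
pxmy [ 0.5372 -0.4186  0.1306] [0.7 0.7]
grip [ 0.4786 -0.365   0.1291] [0.3 0.3]
plate_pxmy [ 0.5268 -0.4052  0.127 ] [0. 0.]
plate_mxmy [ 0.4795 -0.4237  0.1064] [0.5 0.5]
rot [ -0.33831892 -20.39435425  21.65148532] 3.420312550311816
nipple [ 0.50551876 -0.40012218  0.10004422] yaw 21.651485322114464
grip in nipple [-0.3 42.6 31.5]
[[-34.5 106.6  21. ]
 [ 34.6 107.1  18.2]
 [-32.5 -28.9  20.9]
 [ 32.4 -28.8  19.9]]
```

Run:
```python
from h import *
t=cam("top");s=cam("scene")
T=lambda u,v:(265+u/8-.44,185+v/8-.44)
S=lambda u,v:(270+u/8-.44,170+v/8-.44)
print("flange",onz(t,*T(230,230),.05), onz(s,*S(256,238),.05))
print("cap",onz(t,*T(221,208),.112), onz(s,*S(250,98),.112), tri(ray(t,*T(221,208)),ray(s,*S(250,98))))
for c in [(45,175),(300,45),(425,292),(170,422)]: print("stand",onz(t,*T(*c),.044).round(4))
# bodies around
for n,(u,v) in dict(black=(355,240),pipe=(400,175),redtool=(460,155),elbow=(330,147),can=(178,172),bear=(279,143),vise=(385,175)).items(): print(n,onz(t,u,v,0.02).round(3))
```

```text
flange [0.57376052 0.06742744 0.05      ] [0.57183418 0.06029981 0.05      ]
cap [0.57476171 0.06717713 0.112     ] [0.57135996 0.06175495 0.112     ] (array([0.57482805, 0.06757843, 0.10794397]), [np.float64(0.41086584740963317), np.float64(0.4108658474096517)])
stand [0.5934 0.1336 0.044 ]
stand [0.6407 0.0439 0.044 ]
stand [ 0.553  -0.0014  0.044 ]
stand [0.5065 0.0877 0.044 ]
black [ 0.502 -0.108  0.02 ]
pipe [ 0.692 -0.24   0.02 ]
redtool [ 0.753 -0.417  0.02 ]
elbow [ 0.773 -0.036  0.02 ]
can [0.695 0.407 0.02 ]
bear [0.784 0.114 0.02 ]
vise [ 0.691 -0.196  0.02 ]
```

```bash
python3 -m handwheel '[[2.3,-3.2,0,0,0,-7,0],[2.3,-3.2,0,0,0,-7,0],[2.3,-3.2,0,0,0,-7,0],[2.3,-3.2,0,0,0,-7,0],[2.3,-3.2,0,0,0,-7,0],[2.3,-3.2,0,0,0,-7,0],[2.3,-3.2,0,0,0,-7,0],[2.3,-3.2,0,0,0,-7,0]]'
python3 -m handwheel '[[2.3,-3.2,0,0,0,-7,0],[2.3,-3.2,0,0,0,-7,0],[2.3,-3.2,0,0,0,-7,0],[2.3,-3.2,0,0,0,-7,0],[2.3,-3.2,0,0,0,-7,0],[2.3,-3.2,0,0,0,-7,0],[2.3,-3.2,0,0,0,-7,0],[0,0,0,0,0,-6,0]]'
python3 - <<'E'
from h import *
cam("wrist","w1")
s,p,R=st(); print(s["time"],p,s["eef_rot"],s["joint_positions"],s["opening"])
E
```

```text
time: 1.12
ee_pos: [0.3407, 0.2958, 0.3042]
eef_rot: [-1.571, -0.001, 0.313]
ft_force: [0.9, 0.5, 0.1]
opening: 0.0422
time: 1.78
ee_pos: [0.5047, 0.0679, 0.3044]
eef_rot: [-1.571, -0.005, -0.654]
ft_force: [-0.3, -0.2, 0.4]
opening: 0.0426
1.8333 [0.50298186 0.07026877 0.30411722] [-1.57056762e+00 -1.25737275e-03 -6.55192378e-01] [-3.14824498e-02  6.24826261e-02  1.70367979e+00 -5.59495177e-04
  1.37427606e+00  6.23818713e-01] 0.042930567721085604
```

View pics/w1.png

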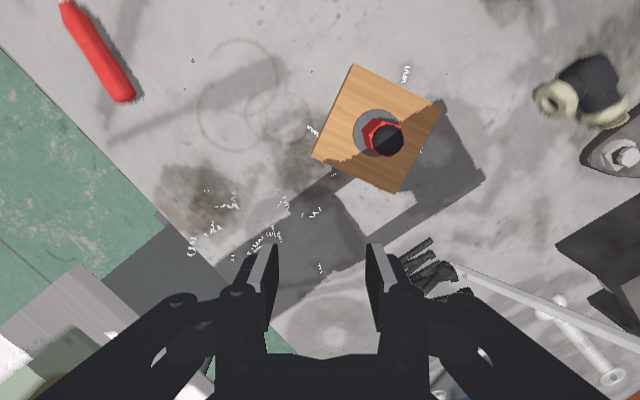

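Run:
```python
from h import *
g=cam("wrist"); crop(g,340,95,75,75,10,"w1c")
for n,uv in dict(cap=(388,140),flange=(374,133)).items():
    print(n,onz(g,*uv,{"cap":.112,"flange":.05}[n]))
```

```text
cap [0.57172372 0.07134385 0.112     ]
flange [0.57013025 0.07181512 0.05      ]
```

View pics/w1c.png

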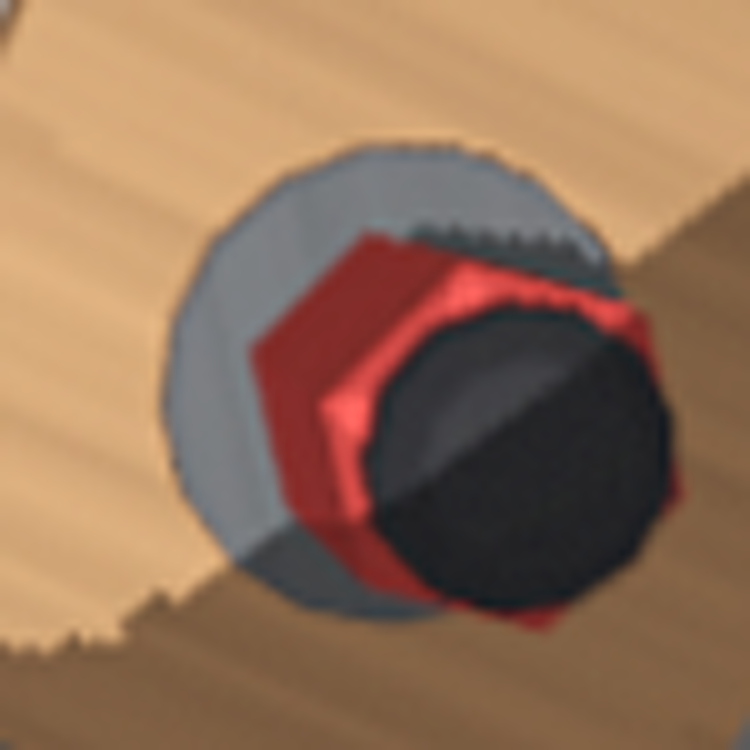

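Run:
```python
from h import *
g=cam("wrist")
C=lambda u,v:(340+u/10-.45,95+v/10-.45)
V=[(325,403),(462,263),(648,315),(682,495),(548,628)]
P=[onz(g,*C(*v),.1) for v in V]
for a,b in zip(P,P[1:]):
    d=b-a; print("edge",np.linalg.norm(d)*1e3,"normal deg",(np.degrees(np.arctan2(d[1],d[0]))+90)%60)
print("c", (P[0]+P[3])/2,(P[1]+P[4])/2)
print("bottom hex edges", [(np.degrees(np.arctan2(*(onz(g,*C(*b),.05)-onz(g,*C(*a),.05))[:2][::-1]))+90)%60 for a,b in [((250,352),(368,235)),((250,352),(290,505))]])
print("cap",onz(g,*C(522,457),.112),"flange",onz(g,*C(392,382),.05))
s,p,R=st();print(p,np.degrees(s["eef_rot"]))
```

```text
edge 15.902138517825067 normal deg 39.5858928822652
edge 16.45099029253216 normal deg 37.96823944308139
edge 15.594067606178328 normal deg 38.06262930490006
edge 15.657861873232461 normal deg 39.959773126148946
c [0.5729376  0.07064059 0.1       ] [0.57306671 0.07061058 0.1       ]
bottom hex edges [np.float64(38.33869159519725), np.float64(39.98577875249559)]
cap [0.57257719 0.07193069 0.112     ] flange [0.57250892 0.07177424 0.05      ]
[0.50106965 0.07294372 0.30369564] [-9.00035834e+01  4.87090913e-02 -3.66834211e+01]
```

Run:
```python
from h import *
n=np.array([.5055,-.4001,.1000]);Rb=(Ro.from_euler("z",21.65,degrees=True)*Ro.from_euler("y",-22,degrees=True)).as_matrix()
t=n+Rb@np.array([0,.0426,.154]); print(t, (t-np.array([.501,.073,.3035]))*100)
t=n+Rb@np.array([0,.0426,.094]); print(t)
print(Rb)
```

```text
[ 0.43616363 -0.38178891  0.24278631] [ -6.48363737 -45.47889124  -6.07136864]
[ 0.45705442 -0.37349657  0.18715528]
[[ 0.86177556 -0.3689358  -0.34817993]
 [ 0.34207131  0.92945488 -0.13820578]
 [ 0.37460659  0.          0.92718385]]
```

```bash
python3 -m handwheel '[[-0.54,-3.79,-0.5,0,0,-6.33,0],[-0.54,-3.79,-0.5,0,0,-6.33,0],[-0.54,-3.79,-0.5,0,0,-6.33,0],[-0.54,-3.79,-0.5,0,0,-6.33,0],[-0.54,-3.79,-0.5,0,0,-6.33,0],[-0.54,-3.79,-0.5,2.03,-5.11,0,0],[-0.54,-3.79,-0.5,2.03,-5.11,0,0],[-0.54,-3.79,-0.5,2.03,-5.11,0,0]]'
python3 -m handwheel '[[-0.54,-3.79,-0.5,2.03,-5.11,0,0],[-0.54,-3.79,-0.5,0,0,0,0],[-0.54,-3.79,-0.5,0,0,0,0],[-0.54,-3.79,-0.5,0,0,0,0],[0,0,0,0,0,0,0],[0,0,0,0,0,0,0]]'
python3 - <<'E'
from h import *
cam("wrist","w2")
s,p,R=st(); print(s["time"],p,s["joint_positions"],s["opening"]);print(R)
E
```

```text
time: 2.6
ee_pos: [0.458, -0.2296, 0.2646]
eef_rot: [-1.277, -0.003, -1.188]
ft_force: [1.7, 0.5, -0.2]
opening: 0.0427
time: 3.1
ee_pos: [0.4362, -0.3817, 0.2434]
eef_rot: [-1.187, 0.001, -1.192]
ft_force: [0.3, 0.8, -0.1]
opening: 0.0427
3.15 [ 0.43647688 -0.38030153  0.24350104] [-1.02604236  0.2184001   1.69786813  0.40956384  1.19117914  0.01842615] 0.04237048270353369
[[ 0.37051591  0.34749532  0.86137388]
 [-0.92882474  0.14021859  0.34296262]
 [-0.00160273 -0.92713848  0.37471546]]
```

View pics/w2.png

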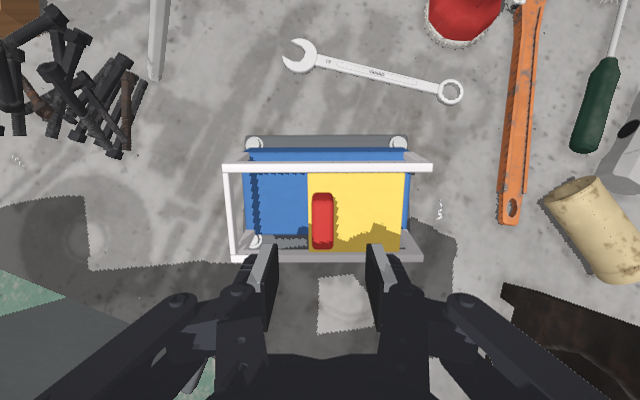

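```bash
cat > m2.py <<'E'
from h import *
n=np.array([.5055,-.4001,.1000]);Rb=(Ro.from_euler("z",21.65,degrees=True)*Ro.from_euler("y",-22,degrees=True)).as_matrix()
def onn(g,u,v,h,n=n,Rb=Rb):
    o,d=ray(g,u,v); o=Rb.T@(o-n)*1e3; d=Rb.T@d; return o+d*(h-o[2])/d[2]
E
python3 - <<'E'
from m2 import *
g=cam("wrist"); crop(g,215,130,230,140,3.4,"w2c")
for n_,u,v,h in [("rail L up",223,168,20),("rail R up",432,167,20),("rail L low",230,261,20),("rail R low",424,260,20)]: print(n_,onn(g,u,v,h).round(1))
print("cross mid y outer", onn(g,224,170,20))
E
```

```text
rail L up [ 32.9 108.6  20. ]
rail R up [ 33.5 -27.9  20. ]
rail L low [-34.9 109.8  20. ]
rail R low [-34.1 -29.1  20. ]
cross mid y outer [ 31.55208339 108.06117394  20.        ]
```

View pics/w2c.png

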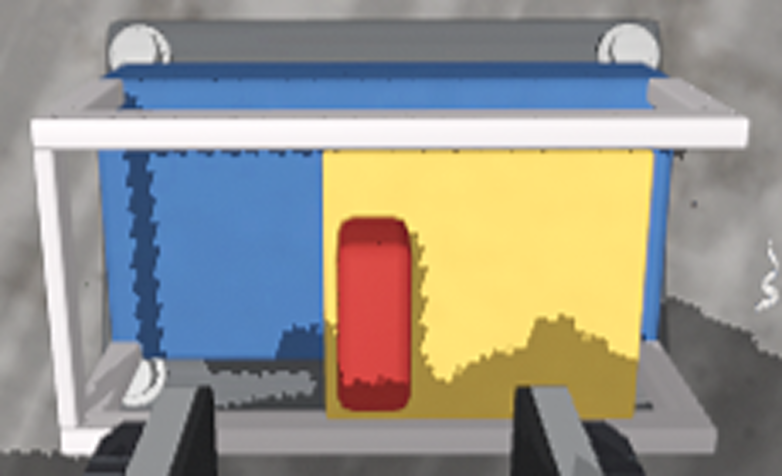

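Run:
```python
from m2 import *
g=cam("wrist")
C=lambda u,v:(215+u/3.4-.3,130+v/3.4-.3)
for u,v,h in [(338,310,40),(410,310,40),(374,243,40),(374,381,40),(325,390,18),(640,390,18),(325,155,18),(652,155,18),(32,118,20),(748,118,20),(62,430,20),(718,428,20),(374,217,40),(374,410,40)]: print(u,v,onn(g,*C(u,v),h).round(1))
s,p,R=st();print("tcp in nip",Rb.T@(p-n)*1e3)
```

```text
338 310 [ 4.2 49.4 40. ]
410 310 [ 4.2 36.3 40. ]
374 243 [17.  42.9 40. ]
374 381 [-10.   42.8  40. ]
325 390 [-22.3  52.8  18. ]
640 390 [-22.3 -13.   18. ]
325 155 [28.  52.3 18. ]
652 155 [ 28.1 -11.6  18. ]
32 118 [ 35.7 108.3  20. ]
748 118 [ 35.8 -28.8  20. ]
62 430 [-30.6 108.   20. ]
718 428 [-30.  -29.5  20. ]
374 217 [21.9 42.9 40. ]
374 410 [-16.   42.8  40. ]
tcp in nip [  1.87963813  44.7483455  154.43326679]
```

```bash
python3 -m handwheel '[[0.52,0.21,-1.39,0,0,0,0],[0.52,0.21,-1.39,0,0,0,0],[0.52,0.21,-1.39,0,0,0,0],[0.35,0.14,-0.93,0,0,0,0],[0.17,0.07,-0.46,0,0,0,0],[0,0,0,0,0,0,0]]' 30
python3 -m handwheel '[[0,0,0,0,0,0,-1],[0,0,0,0,0,0,-1],[0,0,0,0,0,0,-1],[0,0,0,0,0,0,-1],[0,0,0,0,0,0,-1]]' 30
python3 - <<'E'
from m2 import *
g=cam("wrist","w3")
s,p,R=st();print("tcp in nip",Rb.T@(p-n)*1e3,s["opening"],s["ft_force"])
E
```

```text
time: 3.75
ee_pos: [0.4573, -0.371, 0.1873]
eef_rot: [-1.187, 0.003, -1.191]
ft_force: [-0.2, 0.6, -0.2]
opening: 0.043
time: 4.17
ee_pos: [0.4574, -0.3735, 0.1894]
eef_rot: [-1.186, -0.001, -1.194]
ft_force: [0.2, 1.4, 3.8]
opening: 0.0132
tcp in nip [ 1.09793355 42.48732444 96.01141424] 0.013152974709506486 [-0.63297087  0.15360371  4.84142233]
```

View pics/w3.png

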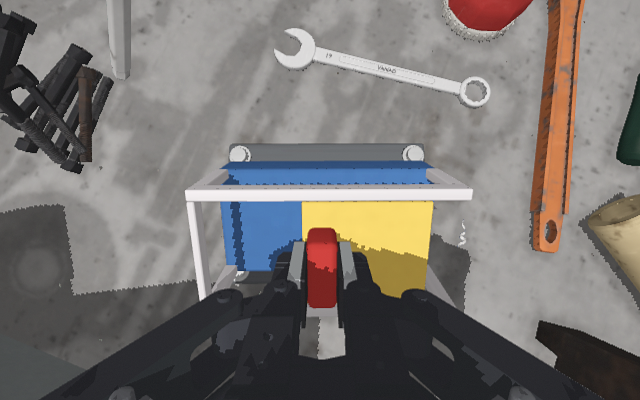

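```bash
python3 -m handwheel '[[-0.07,-0.03,0.19,0,0,0,-1],[-0.27,0.68,0,0,0,0,-1],[-0.27,0.68,0,0,0,0,-1],[-0.27,0.68,0,0,0,0,-1],[-0.27,0.68,0,0,0,0,-1],[-0.27,0.68,0,0,0,0,-1],[-0.27,0.68,0,0,0,0,-1],[0,0,0,0,0,0,-1]]'
python3 - <<'E'
from m2 import *
s,p,R=st();print("tcp in nip",Rb.T@(p-n)*1e3,s["opening"],Rb.T@s["ft_force"])
E
```

```text
time: 4.88
ee_pos: [0.4401, -0.3307, 0.1895]
eef_rot: [-1.186, 0.003, -1.193]
ft_force: [3.7, 3.6, -3.0]
opening: 0.0132
tcp in nip [ 0.90726325 88.6544002  96.20927736] 0.01322428090923945 [ 3.35359059  1.9971665  -4.56770659]
```

```bash
python3 -m handwheel '[[-0.074,0.186,0,0,0,0,-1],[-0.074,0.186,0,0,0,0,-1],[0,0,0,0,0,0,-1]]'
python3 - <<'E'
from m2 import *
s,p,R=st();print("tcp in nip",Rb.T@(p-n)*1e3,s["opening"],Rb.T@s["ft_force"])
E
python3 -m handwheel '[[-0.074,0.186,0,0,0,0,-1],[-0.074,0.186,0,0,0,0,-1],[0,0,0,0,0,0,-1]]'
python3 - <<'E'
from m2 import *
s,p,R=st();print("tcp in nip",Rb.T@(p-n)*1e3,s["opening"],Rb.T@s["ft_force"])
E
```

```text
time: 5.13
ee_pos: [0.4395, -0.3294, 0.1896]
eef_rot: [-1.186, -0.002, -1.195]
ft_force: [9.4, -2.4, -9.0]
opening: 0.0131
tcp in nip [ 0.88551649 90.09856388 96.23700827] 0.01314147478395459 [  3.91586153  -5.70427954 -11.24620253]
time: 5.38
ee_pos: [0.4392, -0.3287, 0.1896]
eef_rot: [-1.186, -0.01, -1.199]
ft_force: [17.0, -10.7, -18.8]
opening: 0.0133
tcp in nip [ 0.86640922 90.82827155 96.29594764] 0.013253313887423913 [  3.94709604 -16.16409446 -21.85355089]
```

```bash
python3 -m handwheel '[[0.11,-0.28,0,0,0,0,-1],[0,0,0,0,0,0,0],[0,0,0,0,0,0,0],[0,0,0,0,0,0,0],[-0.35,-0.14,0.93,0,0,0,0],[-0.7,-0.28,1.86,0,0,0,0],[-1.05,-0.41,2.8,0,0,0,0],[0,0,0,0,0,0,0]]'
python3 - <<'E'
from m2 import *
g=cam("wrist","w4")
s,p,R=st();print(s["time"],p,"tcp in nip",Rb.T@(p-n)*1e3,s["opening"],Rb.T@s["ft_force"])
t=cam("top","t4"); crop(t,400,200,90,75,8,"t4c")
E
```

```text
time: 6.05
ee_pos: [0.4178, -0.3393, 0.2523]
eef_rot: [-1.185, -0.01, -1.195]
ft_force: [1.2, -1.4, 1.4]
opening: 0.0427
6.1 [ 0.41770108 -0.33851567  0.25039109] tcp in nip [  1.74076721  89.63201775 161.49870477] 0.04242578135982389 [ 0.60970513 -0.31805604  0.8322764 ]
```

View pics/w4.png

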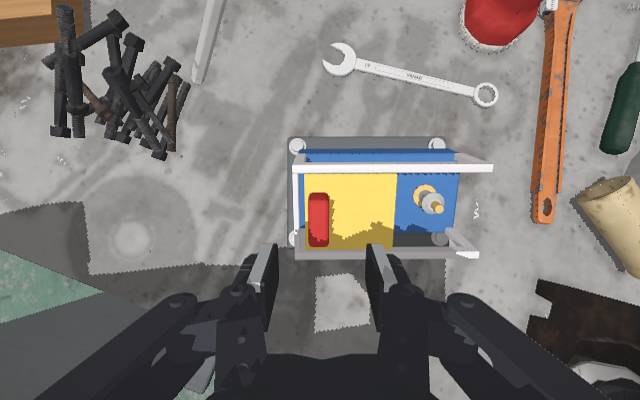

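View pics/t4c.png

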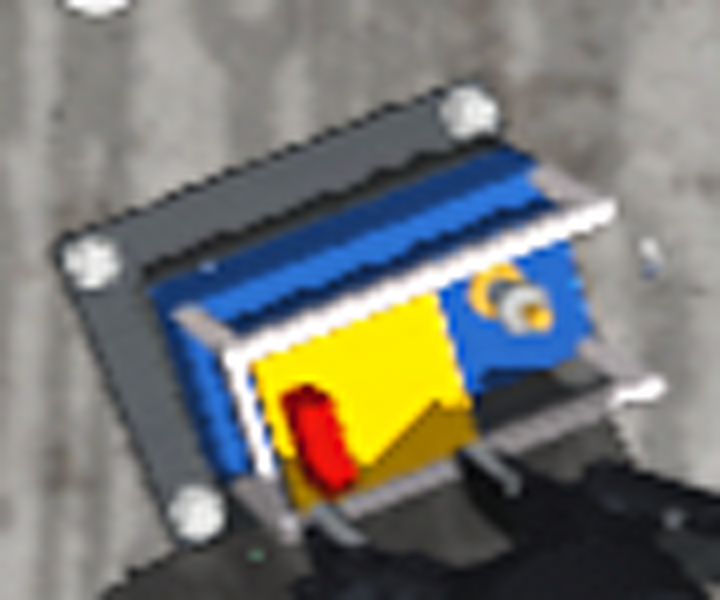

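Run:
```python
from m2 import *
g=cam("wrist"); crop(g,280,130,220,140,3.6,"w4c"); crop(g,405,175,50,50,14,"w4n")
```

```text
(no output)
```

View pics/w4n.png

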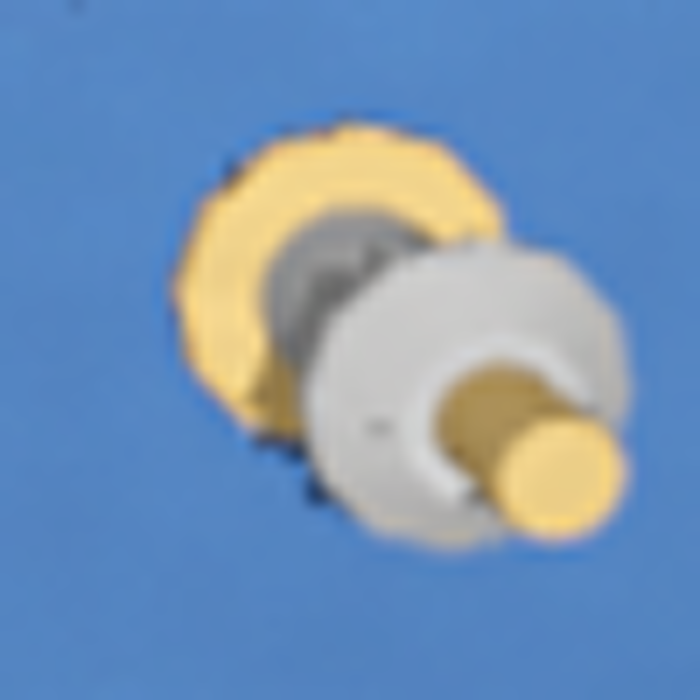

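View pics/w4c.png

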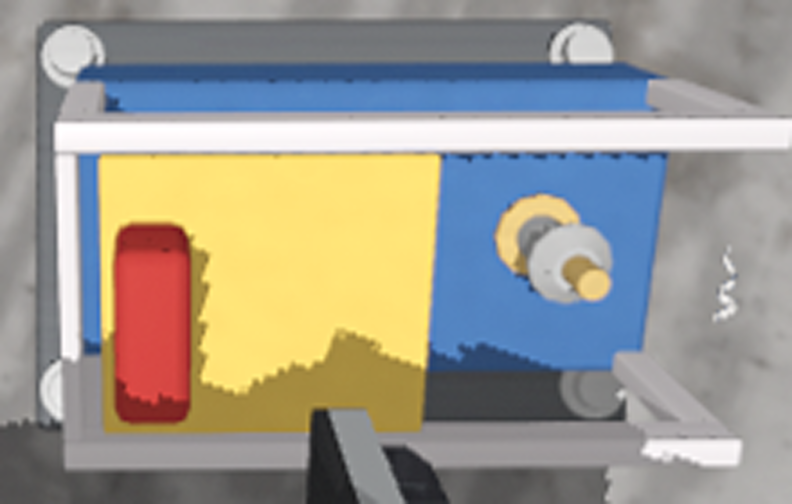

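Run:
```python
from m2 import *
g=cam("wrist"); t=cam("top")
C=lambda u,v:(405+u/14-.46,175+v/14-.46)
D=lambda u,v:(280+u/3.6-.36,130+v/3.6-.36)
for nm,u,v,h in [("pin",562,478,10),("pinbase",500,430,0),("head",467,395,-3),("collar",345,290,-24)]: print(nm,onn(g,*C(u,v),h).round(1))
for nm,u,v,h in [("gripL",116,320,40),("gripR",190,320,40),("plateR",438,160,18),("plateL",100,160,18),("railLu",55,122,20),("railRu",792,115,20),("railLl",66,432,20),("railRl",742,440,20)]: print(nm,onn(g,*D(u,v),h).round(1))
print("top pin",onn(t,400+541/8-.44,200+318/8-.44,10),"collar",onn(t,400+495/8-.44,200+290/8-.44,-24))
s,p,R=st();print(p,Rb.T@(p-n)*1e3)
```

```text
pin [-0.9  2.2 10. ]
pinbase [-1.6  1.8  0. ]
head [-0.6  2.6 -3. ]
collar [ -0.9   2.4 -24. ]
gripL [ 3.2 97.8 40. ]
gripR [ 3.2 84.8 40. ]
plateR [26.8 37.6 18. ]
plateL [ 26.9 101.1  18. ]
railLu [ 34.6 109.2  20. ]
railRu [ 35.5 -26.5  20. ]
railLl [-28.3 108.7  20. ]
railRl [-30.6 -27.2  20. ]
top pin [ 0.42644411  1.05301973 10.        ] collar [ -0.19270003   1.85941332 -24.        ]
[ 0.41684963 -0.33548036  0.24529145] [1.34937240e-01 9.27673336e+01 1.56647355e+02]
```

```bash
python3 -m handwheel '[[1.42,3.68,1,-2.03,5.11,0,0.3],[1.42,3.68,1,-2.03,5.11,0,0.3],[1.42,3.68,-0.5,-2.03,5.11,0,0.3],[1.42,3.68,-0.5,-2.03,5.11,0,0.3],[1.42,3.68,-0.5,0,0,6.76,0.3],[1.42,3.68,-0.5,0,0,6.76,0.3],[1.42,3.68,-0.5,0,0,6.76,0.3],[1.42,3.68,-0.5,0,0,6.76,0.3]]'
python3 -m handwheel '[[1.42,3.68,-0.5,0,0,6.76,0.3],[1.42,3.68,-0.5,0,0,6.76,0.3],[1.42,3.68,-0.5,0,0,6.79,0.3],[0,0,0,0,0,0,0.3],[0,0,0,0,0,0,0.3],[0,0,0,0,0,0,0.3]]'
python3 - <<'E'
from h import *
g=cam("wrist","w5"); 
for i in range(2):
    s,p,R=st(); print(s["time"],p,np.degrees(s["eef_rot"]),s["opening"]); cam("top")
E
```

```text
time: 6.97
ee_pos: [0.5306, -0.0391, 0.2344]
eef_rot: [-1.572, 0.002, -0.715]
ft_force: [0.4, 0.7, -0.3]
opening: 0.0557
time: 7.47
ee_pos: [0.5727, 0.0688, 0.2198]
eef_rot: [-1.572, 0.002, -0.367]
ft_force: [0.3, -0.7, -0.1]
opening: 0.0553
7.5167 [0.57279925 0.0680529  0.22023304] [-90.06347028   0.09677565 -21.10350583] 0.05578972705715641
7.5667 [0.57290471 0.0675974  0.22054918] [-9.00467473e+01  6.69114553e-02 -2.11506173e+01] 0.05550510751666415
```

View pics/w5.png

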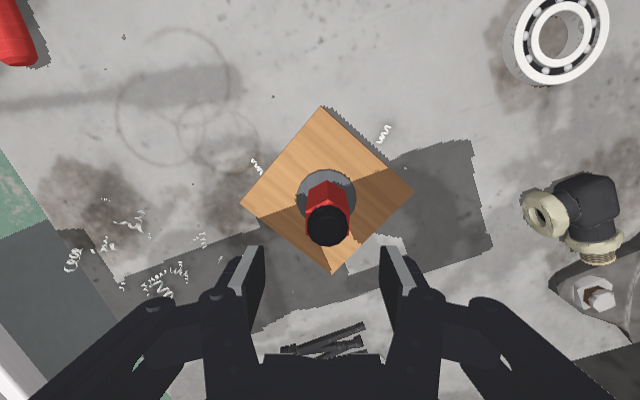

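Run:
```python
from h import *
g=cam("wrist"); crop(g,290,160,75,95,8,"w5c")
```

```text
(no output)
```

View pics/w5c.png

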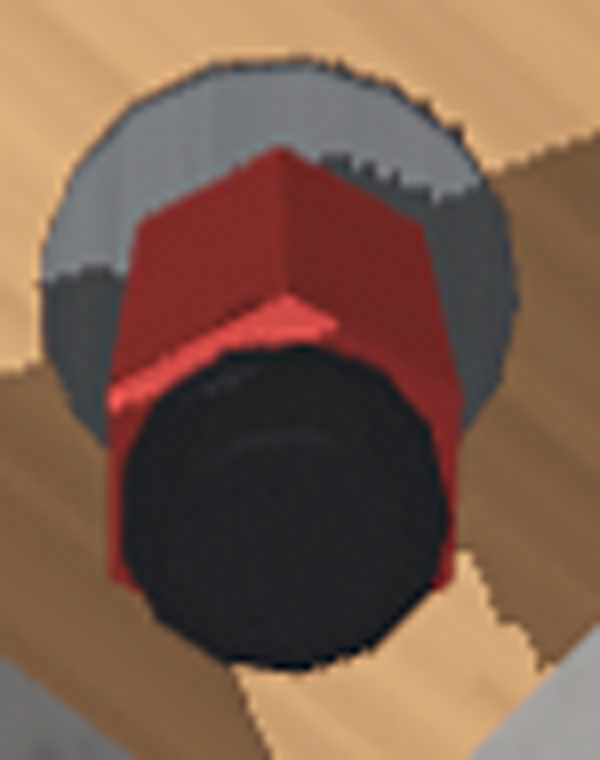

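Run:
```python
from h import *
g=cam("wrist"); C=lambda u,v:(290+u/8-.44,160+v/8-.44)
s,p,R=st()
c=onz(g,*C(287,508),.112);f=onz(g,*C(279,292),.05)
print("cap",c,"flange",f,p); 
for q in(c,f): print("in tool mm",(R.T@(q-p)*1e3).round(1))
```

```text
cap [0.57584355 0.06991846 0.112     ] flange [0.57514572 0.06821352 0.05      ] [0.57333466 0.06731777 0.22124833]
in tool mm [  1.4 109.2   3.3]
in tool mm [  1.3 171.2   1.5]
```

```bash
python3 -m handwheel '[[0.07,0.2,-2.5,0,0,0,0.3],[0,0,-2.5,0,0,0,0.3],[0,0,-2.5,0,0,0,0.3],[0,0,-1.0,0,0,0,0.3],[0,0,0,0,0,0,0.3],[0,0,0,0,0,0,0.3],[0,0,0,0,0,0,0.3]]'
python3 - <<'E'
from h import *
g=cam("wrist","w6"); 
for i in range(2):
    s,p,R=st(); print(s["time"],p,np.degrees(s["eef_rot"]),s["opening"],s["ft_force"]); cam("scene","s6")
E
```

```text
time: 8.3
ee_pos: [0.5755, 0.0703, 0.1378]
eef_rot: [-1.57, -0.003, -0.368]
ft_force: [-0.6, 0.4, 0.6]
opening: 0.0555
8.35 [0.57565405 0.07039318 0.13814072] [-89.92552097  -0.20747397 -21.07059836] 0.055839257701178716 [ 0.29347494 -0.18640186 -0.59080427]
8.4 [0.57564315 0.0704979  0.13818017] [-89.92394541  -0.21283931 -21.05960887] 0.05560676161792148 [ 0.11990828 -1.02239063  0.1720126 ]
```

View pics/w6.png

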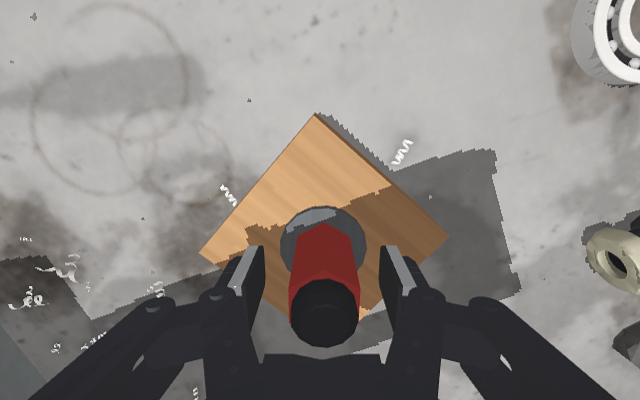

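```bash
python3 -m handwheel '[[0,0,-0.5,0,0,0,0.3],[0,0,-0.5,0,0,0,0.3],[0,0,0,0,0,0,0.3],[0,0,0,0,0,0,-1],[0,0,0,0,0,0,-1],[0,0,0,0,0,0,-1],[0,0,0,0,0,0,-1]]' 60
python3 -m handwheel '[[0,0,0,0,0,0,-1],[0,0,0,0,0,0,-1]]' 110
python3 - <<'E'
from h import *
g=cam("wrist","w7"); 
for i in range(2):
    s,p,R=st(); print(s["time"],p,np.degrees(s["eef_rot"]),s["opening"],s["ft_force"]); sc=cam("scene","s7")
crop(sc,250,150,100,80,7,"s7c")
E
```

```text
time: 9.03
ee_pos: [0.5749, 0.0705, 0.1264]
eef_rot: [-1.57, -0.002, -0.367]
ft_force: [2.3, -0.9, -0.3]
opening: 0.0273
time: 9.2
ee_pos: [0.5749, 0.0706, 0.1265]
eef_rot: [-1.57, -0.002, -0.367]
ft_force: [2.4, -0.3, 0.3]
opening: 0.0264
9.25 [0.574913   0.07055989 0.12650452] [-89.96974456  -0.10657466 -21.04630799] 0.026849306532990457 [ 2.79654179  0.04682151 -0.51592985]
9.3 [0.57489191 0.07057595 0.12652443] [-89.96828139  -0.10472384 -21.0464564 ] 0.026488484851103798 [ 2.29225874 -0.34553546 -0.37415101]
```

View pics/w7.png

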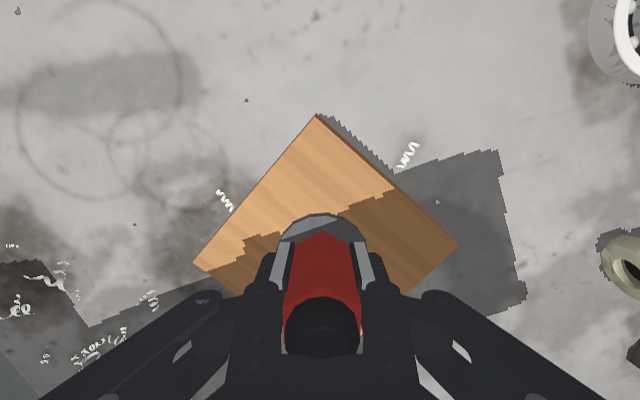

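View pics/s7c.png

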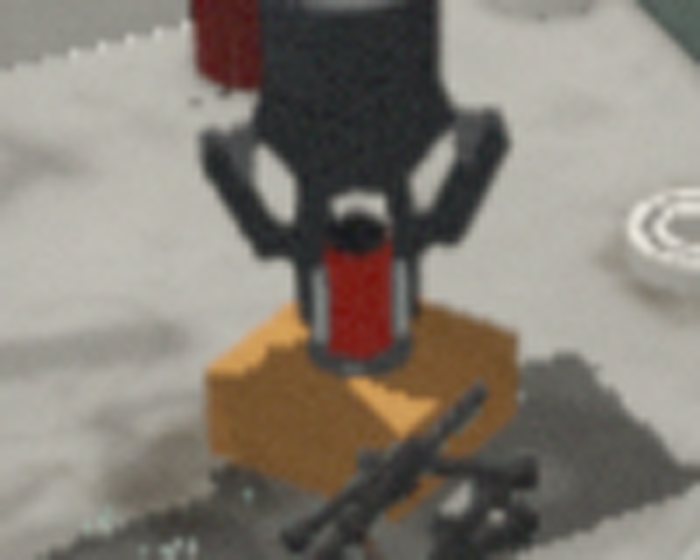

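```bash
python3 -m handwheel '[[0,0,0.6,0,0,0,-1],[0,0,1.2,0,0,0,-1],[0,0,1.2,0,0,0,-1],[0,0,1.6,0,0,0,-1],[0,0,1.6,0,0,0,-1],[0,0,0,0,0,0,-1]]' 120
python3 - <<'E'
from m2 import *
s,p,R=st(); print(s["time"],p,np.degrees(s["eef_rot"]),s["opening"],s["ft_force"])
cam("scene","s8");w=cam("wrist","w8")
nn=n+Rb@np.array([-.2,.8,0])/1e3
t=nn+Rb[:,2]*.1695; print(nn,t,(t-p)*100)
E
```

```text
time: 9.85
ee_pos: [0.5749, 0.0708, 0.1905]
eef_rot: [-1.57, -0.002, -0.367]
ft_force: [0.4, -1.3, -2.4]
opening: 0.0266
9.85 [0.57491146 0.07082959 0.19053268] [-89.934048    -0.13546504 -21.04228371] 0.026603989891518236 [ 0.42758916 -1.27905406 -2.35850194]
[ 0.5050325  -0.39942485  0.09992508] [ 0.446016   -0.42285073  0.25708274] [-12.88954593 -49.36803178   6.65500667]
```

View pics/s8.png

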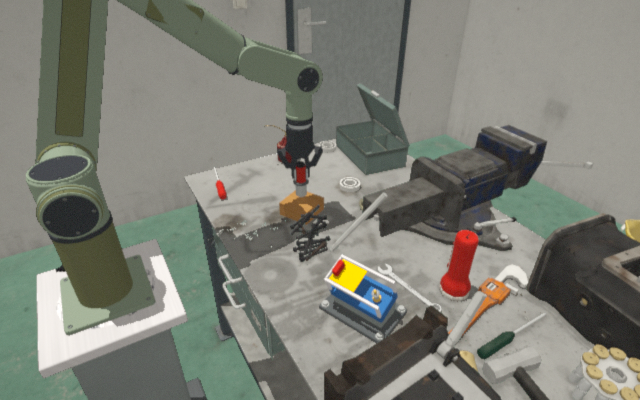

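View pics/w8.png

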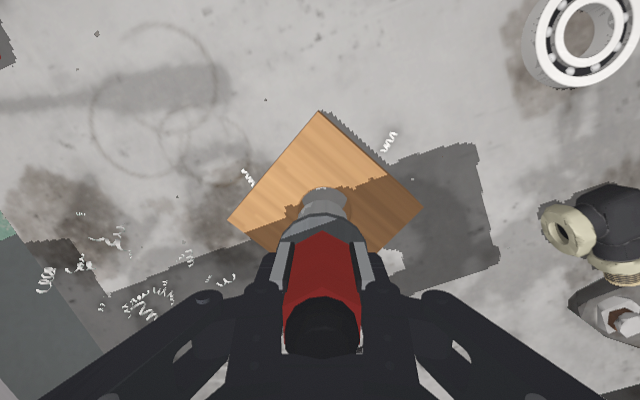

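```bash
python3 -m handwheel '[[-1.07,-3.0,2.5,0,0,0,-1],[-1.07,-3.3,2.5,0,0,0,-1],[-1.07,-3.3,2.5,0,0,0,-1],[-1.07,-3.3,2.5,0,0,0,-1],[-1.07,-3.83,2.5,2.03,-5.11,0,-1],[-1.07,-3.83,-0.38,2.03,-5.11,0,-1],[-1.07,-3.83,-0.38,2.03,-5.11,0,-1],[-1.07,-3.83,-0.38,2.03,-5.11,0,-1]]'
python3 -m handwheel '[[-1.07,-4.0,-0.38,0,0,0,-1],[-1.07,-4.0,-0.38,0,0,0,-1],[-1.07,-4.0,-0.38,0,0,0,-1],[-1.07,-4.0,-0.38,0,0,0,-1],[-1.07,-3.6,-0.38,0,0,0,-1],[0,-1.96,0,0,0,0,-1],[0,0,0,0,0,0,-1],[0,0,0,0,0,0,-1]]'
python3 - <<'E'
from m2 import *
for i in range(2):
    s,p,R=st(); print(s["time"],p,s["opening"],s["ft_force"],(Rb.T@(p-n)*1e3).round(1), (Rb.T@R).round(3)[:,1],s["joint_positions"].round(2)); g=cam("scene","s9")
crop(g,300,200,130,120,6,"s9c")
t=cam("top","t9");crop(t,400,180,100,90,8,"t9c")
w=cam("wrist","w9")
E
```

```text
time: 10.62
ee_pos: [0.4891, -0.2052, 0.296]
eef_rot: [-1.301, -0.281, -0.405]
ft_force: [0.6, 0.4, -2.7]
opening: 0.0266
time: 11.28
ee_pos: [0.4359, -0.4203, 0.2751]
eef_rot: [-1.3, -0.274, -0.408]
ft_force: [0.9, 1.3, -3.4]
opening: 0.0268
11.2833 [ 0.43586668 -0.42026534  0.27513983] 0.026769076856195406 [ 0.94611632  1.28199855 -3.38618862] [ -1.3   6.9 189.4] [-0.001  0.005 -1.   ] [-1.06  0.25  1.59  0.4   1.28 -0.8 ]
11.3333 [ 0.43631347 -0.41913458  0.27549722] 0.02649736106631923 [ 0.81571356  0.25250626 -3.34368303] [ -0.4   7.8 189.4] [-0.001  0.005 -1.   ] [-1.06  0.25  1.59  0.4   1.28 -0.8 ]
```

View pics/s9c.png

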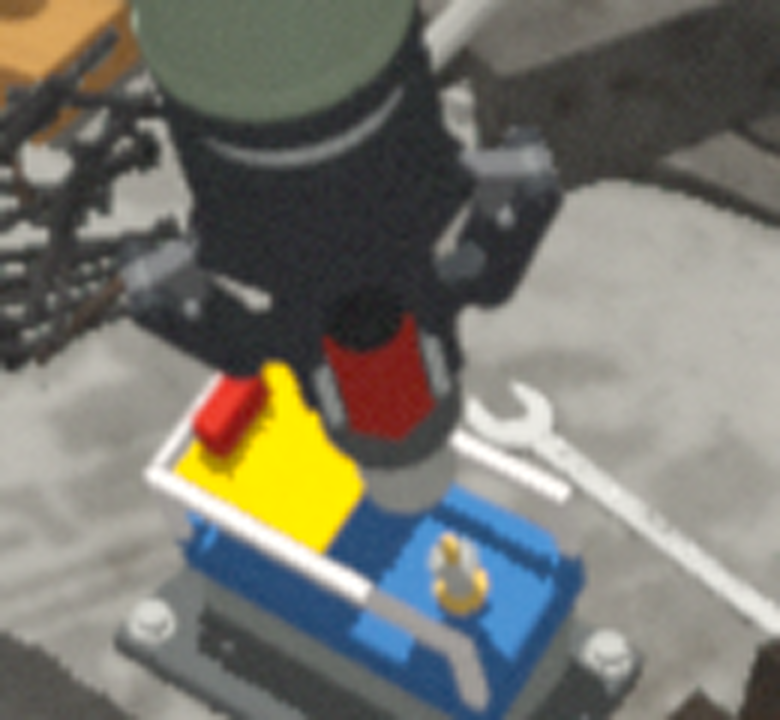

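View pics/t9c.png

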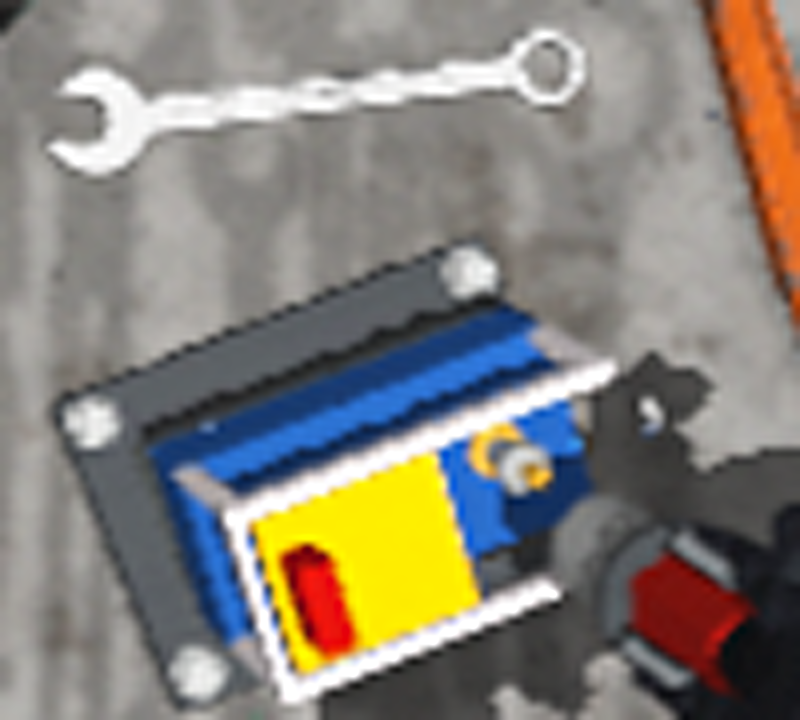

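View pics/w9.png

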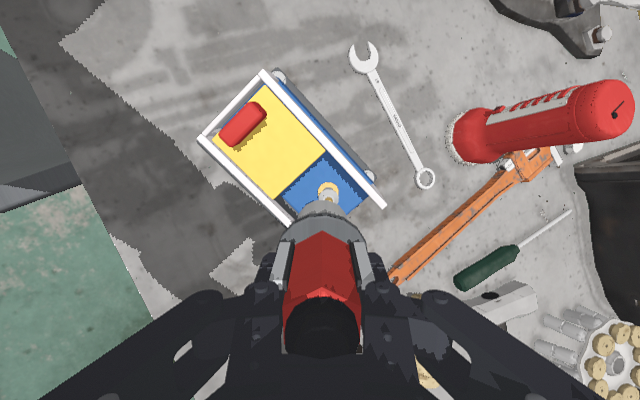

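```bash
cat > m3.py <<'E'
from m2 import *
nn=n+Rb@np.array([-.2,.8,0])/1e3
def view(tag,hs,ht):
    g=cam("scene");t=cam("top")
    s,p,R=st()
    crop(g,*hs,tag+"s");crop(t,*ht,tag+"t")
    m=p+R[:,1]*.1245
    print("t",s["time"],"tcp nip",(Rb.T@(p-nn)*1e3).round(1),"mouth nip",(Rb.T@(m-nn)*1e3).round(1),"axis",(Rb.T@R)[:,1].round(3),"F nip",(Rb.T@s["ft_force"]).round(1),"open",round(s["opening"],4),"p",p.round(4))
    for nm,c,h in (("s",g,hs),("t",t,ht)):
        k=h[4]
        f=lambda q:((proj(c,q)-np.array(h[:2])+.5)*k-.5).round(0)
        print(nm,"mouth px",f(m),"nip px",f(nn),"pin px",f(nn+Rb[:,2]*.01),"flange",f(p+R[:,1]*.0825))
E
python3 - <<'E'
from m3 import *
view("v1",(350,265,40,40,16),(460,225,45,45,16))
E
```

```text
t 11.5833 tcp nip [  1.8   6.9 191.1] mouth nip [ 1.8  7.1 66.6] axis [-0.     0.001 -1.   ] F nip [-0.9 -0.2 -2.4] open 0.0265 p [ 0.4375 -0.4188  0.2778]
s mouth px [298. 169.] nip px [405. 438.] pin px [395. 405.] flange [251.   6.]
t mouth px [240. 355.] nip px [ 98. 221.] pin px [125. 239.] flange [366. 442.]
```

View pics/v1s.png

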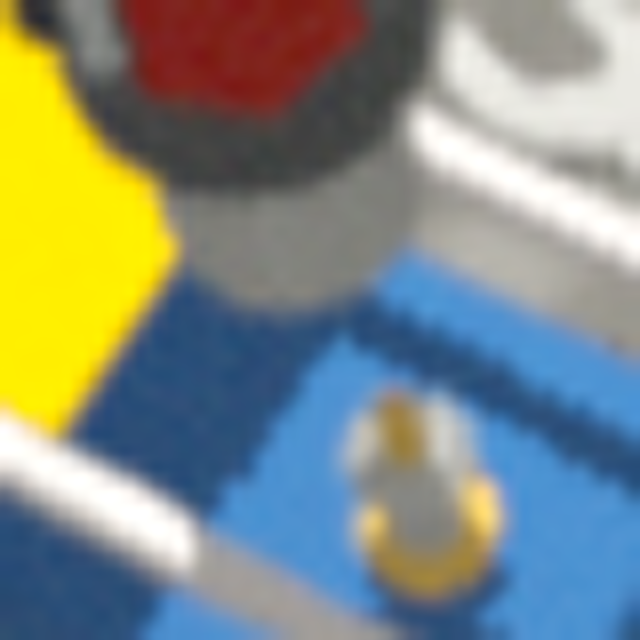

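View pics/v1t.png

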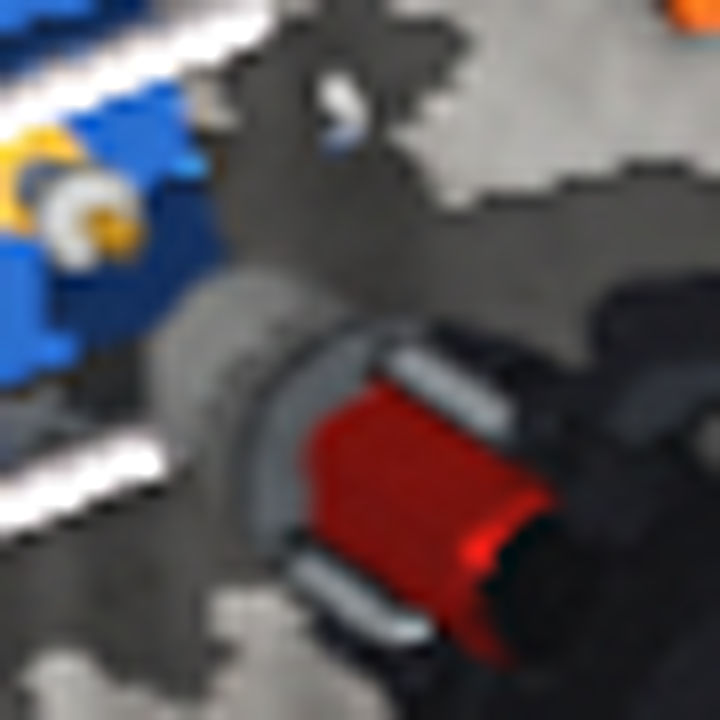

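```bash
cat >> m3.py <<'E'
def ext(c,h,p,R,off,r,lat=(0,0)):
    a=np.linspace(0,2*np.pi,73); q=p+R[:,1]*off+R[:,0]*lat[0]+R[:,2]*lat[1]
    P=np.array([proj(c,q+r*(np.cos(x)*R[:,0]+np.sin(x)*R[:,2])) for x in a]); P=(P-np.array(h[:2])+.5)*h[4]-.5
    i,j,k,l=P[:,0].argmin(),P[:,0].argmax(),P[:,1].argmax(),P[:,1].argmin(); return "L%s R%s B%s T%s"%tuple(str(P[x].round(0)) for x in(i,j,k,l))
E
python3 - <<'E'
from m3 import *
hs=(350,265,40,40,16);ht=(460,225,45,45,16)
g=cam("scene");s,p,R=st();t=cam("top")
print(p)
print("s mouth",ext(g,hs,p,R,.1245,.017));print("s flange",ext(g,hs,p,R,.0825,.024))
print("t mouth",ext(t,ht,p,R,.1245,.017));print("t flange",ext(t,ht,p,R,.0765,.024))
cv2.imwrite("pics/v2s.png",cv2.resize(g["image"][265:305,350:390,::-1],None,fx=16,fy=16,interpolation=2))
E
```

```text
[ 0.43750654 -0.41905152  0.27798663]
s mouth L[166. 176.] R[434. 163.] B[289. 292.] T[310.  50.]
s flange L[57. 17.] R[449.  -4.] B[235. 184.] T[ 269. -165.]
t mouth L[141. 363.] R[343. 337.] B[229. 456.] T[255. 252.]
t flange L[238. 468.] R[535. 430.] B[368. 604.] T[407. 305.]
```

```bash
python3 -m handwheel '[[0.43,-0.08,-1.07,0,0,0,-1],[0.43,-0.08,-1.07,0,0,0,-1],[0.43,-0.08,-1.07,0,0,0,-1],[0,0,0,0,0,0,-1],[0,0,0,0,0,0,-1],[0,0,0,0,0,0,-1],[0,0,0,0,0,0,-1]]'
python3 - <<'E'
from m3 import *
hs=(350,265,40,40,16);ht=(450,220,45,45,16)
view("v3",hs,ht)
g=cam("scene");s,p,R=st();t=cam("top")
print(p)
print("s mouth",ext(g,hs,p,R,.1245,.017));print("s flange",ext(g,hs,p,R,.0825,.024))
print("t mouth",ext(t,ht,p,R,.1245,.017));print("t flange",ext(t,ht,p,R,.0765,.024))
cam("wrist","w10")
E
```

```text
time: 12.27
ee_pos: [0.4502, -0.423, 0.2462]
eef_rot: [-1.304, -0.279, -0.405]
ft_force: [0.5, -0.1, -2.2]
opening: 0.0264
t 12.3667 tcp nip [ -0.5  -1.7 158.3] mouth nip [-0.5 -1.9 33.8] axis [ 0.    -0.001 -1.   ] F nip [-0.8 -0.5 -3.1] open 0.0268 p [ 0.4501 -0.4231  0.2465]
s mouth px [382. 333.] nip px [405. 438.] pin px [395. 405.] flange [338. 180.]
t mouth px [361. 362.] nip px [258. 301.] pin px [285. 319.] flange [482. 446.]
[ 0.45006605 -0.42303866  0.24651324]
s mouth L[251. 338.] R[513. 327.] B[383. 454.] T[391. 214.]
s flange L[147. 189.] R[531. 170.] B[322. 356.] T[353.   9.]
t mouth L[262. 371.] R[459. 346.] B[348. 462.] T[373. 263.]
t flange L[355. 470.] R[644. 434.] B[480. 603.] T[519. 312.]
```

View pics/v3s.png

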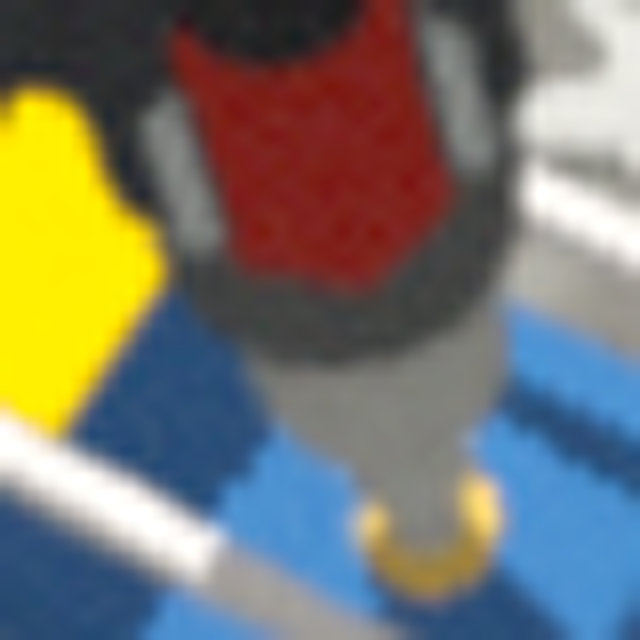

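View pics/v3t.png

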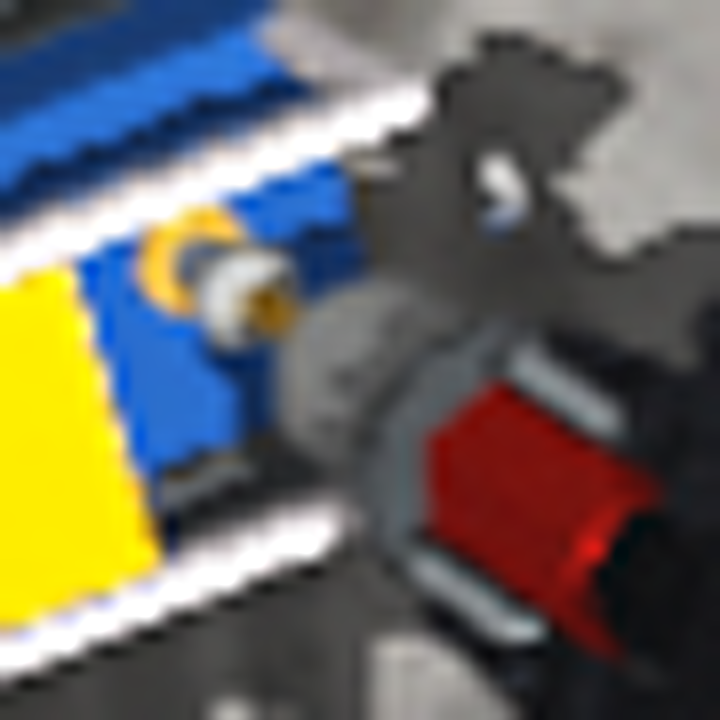

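View pics/w10.png

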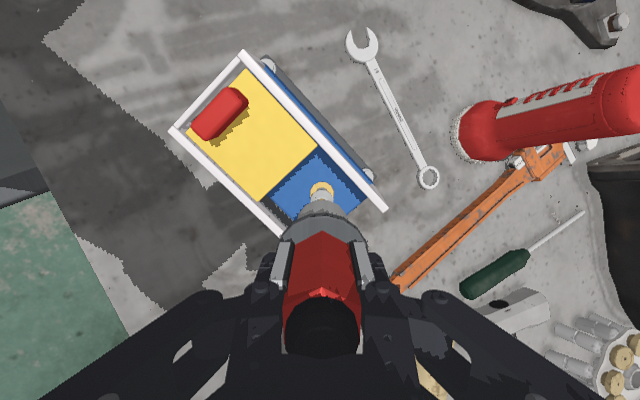

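Run:
```python
from m3 import *
hw=(280,170,90,100,7)
w=cam("wrist");s,p,R=st();crop(w,*hw,"w10c")
print("mouth",ext(w,hw,p,R,.1245,.017));print("flange",ext(w,hw,p,R,.0765,.024))
f=lambda q:((proj(w,q)-np.array(hw[:2])+.5)*hw[4]-.5).round(0)
print(p,"nip",f(nn),"collar",f(nn-Rb[:,2]*.024),"headbase",f(nn-Rb[:,2]*.005), "mouth c",f(p+R[:,1]*.1245))
for nm in["t4","t9"]:
    im=cv2.imread(f"pics/{nm}.png");hsv=cv2.cvtColor(im,cv2.COLOR_BGR2HSV)
    for v in range(232,246): print(" ".join("%3d/%3d/%3d"%tuple(hsv[v,u]) for u in range(458,472)))
    print()
```

```text
mouth L[117. 346.] R[481. 345.] B[299. 512.] T[299. 171.]
flange L[-28. 557.] R[630. 582.] B[302. 868.] T[301. 272.]
[ 0.45000448 -0.4228639   0.24627775] nip [292. 220.] collar [292. 157.] headbase [292. 206.] mouth c [299. 346.]
170/  3/253   0/  0/255   0/  0/255 140/  3/254 133/  7/251 117/ 24/235 110/138/204 107/230/207 108/214/207 108/208/206 107/204/206 107/204/206 108/208/208 112/117/176
140/  3/255 135/  2/255  21/ 10/255  24/117/247  23/192/241  22/186/243 174/ 25/163 109/184/207 107/211/209 107/204/206 108/203/205 108/202/206 108/207/211 109/173/175
111/ 45/227  18/124/223  25/195/252  22/173/243  20/156/225  21/179/244  20/147/237 110/ 64/168 108/204/199 108/205/204 107/205/207 108/203/207 108/205/207 107/180/191
115/ 98/161  21/198/233  22/164/242  19/ 65/162 111/ 33/125 105/  5/104  22/ 52/133  23/ 28/144 110/ 81/155 109/146/191 108/193/207 107/205/207 107/204/208 105/202/227
128/ 44/168  22/186/248  20/148/235 108/ 35/125 107/ 15/117  98/  7/147  80/  4/198  45/  2/210  25/  8/203 111/ 22/187 109/133/198 108/207/208 108/204/208 108/206/209
123/ 50/170  22/181/248  21/1
[... 3135 characters left out ...]
/ 97 109/199/ 95 108/205/ 92
108/204/205 107/200/205 108/201/207 108/199/211 108/208/168 108/219/ 84 108/215/ 89 109/215/ 90 109/214/ 94 109/215/ 96 109/207/ 96 109/204/ 95 109/201/ 95 109/176/ 94
108/205/205 108/204/204 108/201/206 108/201/209 108/200/168 109/193/ 86 109/200/ 92 108/202/ 91 108/203/ 93 109/201/ 94 109/201/ 94 108/206/ 94 109/189/ 96 110/ 79/107
108/208/207 108/200/205 108/202/206 108/200/209 108/205/167 109/196/ 86 108/194/ 92 109/197/ 92 108/198/ 94 108/198/ 94 109/208/ 93 109/190/ 94 109/108/104 109/ 23/122
108/214/210 108/203/205 107/202/205 107/201/209 108/204/180 109/197/109 108/194/ 92 109/201/ 94 109/191/ 92 108/192/ 89 109/181/ 89 109/105/ 97 105/ 22/118  30/  2/131
```

View pics/w10c.png

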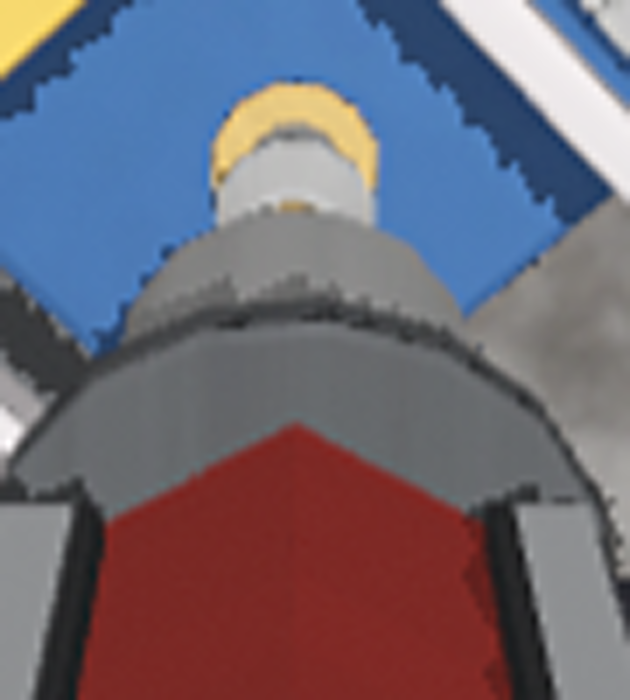

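Run:
```python
from m3 import *
hs=(350,265,40,40,16);ht=(450,220,45,45,16);hw=(280,170,90,100,7)
g=cam("scene");s,p,R=st();t=cam("top");w=cam("wrist")
print(p, "tool z in nip",(Rb.T@R)[:,2].round(3),"tool x in nip",(Rb.T@R)[:,0].round(3))
for l in (0,-.002,-.0035):
    print(l);L=(0,l)
    print("s mouth",ext(g,hs,p,R,.1245,.017,L));print("s flange",ext(g,hs,p,R,.0825,.024,L))
    print("t mouth",ext(t,ht,p,R,.1245,.017,L));print("t flange",ext(t,ht,p,R,.0765,.024,L))
    print("w mouth",ext(w,hw,p,R,.1245,.017,L));print("w flange",ext(w,hw,p,R,.0765,.024,L),ext(w,hw,p,R,.0825,.024,L))
def rows(im,u0,u1,v0,v1):
    for v in range(v0,v1): print(v," ".join("%3d,%3d,%3d"%tuple(im[v,u]) for u in range(u0,u1)))
rows(t["image"],463,482,234,250)
```

```text
[ 0.44999538 -0.4228196   0.2461966 ] tool z in nip [ 0.678  0.735 -0.   ] tool x in nip [ 0.735 -0.678  0.   ]
0
s mouth L[249. 339.] R[511. 328.] B[381. 455.] T[389. 215.]
s flange L[145. 190.] R[529. 171.] B[320. 357.] T[351.  10.]
t mouth L[259. 371.] R[457. 347.] B[346. 462.] T[371. 264.]
t flange L[352. 471.] R[641. 434.] B[478. 603.] T[516. 313.]
w mouth L[119. 348.] R[483. 347.] B[301. 513.] T[301. 173.]
w flange L[-26. 559.] R[633. 584.] B[304. 870.] T[303. 273.] L[-15. 549.] R[621. 547.] B[303. 825.] T[303. 246.]
-0.002
s mouth L[253. 353.] R[515. 341.] B[385. 469.] T[393. 228.]
s flange L[149. 204.] R[533. 185.] B[325. 371.] T[355.  24.]
t mouth L[270. 376.] R[467. 351.] B[356. 466.] T[381. 268.]
t flange L[363. 475.] R[652. 439.] B[489. 608.] T[527. 317.]
w mouth L[119. 368.] R[482. 367.] B[301. 533.] T[301. 194.]
w flange L[-25. 584.] R[632. 609.] B[304. 893.] T[303. 300.] L[-14. 573.] R[620. 571.] B[303. 847.] T[303. 272.]
-0.0035
s mouth L[256. 363.] R[519. 351.] B[388. 479.] T[396. 238.]
s flange L[152. 214.] R[537. 195.] B[328. 382.] T[358.  34.]
t mouth L[278. 379.]
[... 3285 characters left out ...]
, 14
247  48,104,195  47, 85,149  39, 49, 64  40, 40, 37  53, 52, 52  84, 85, 84  97, 98, 96  88, 87, 87  80, 80, 79  55, 57, 57  60, 64, 68  83, 89, 93  81, 81, 84 106, 51, 50 126, 11,  4 123, 16, 10 122, 17, 11 124, 20, 16 123, 20, 13
248  76, 82, 89  83, 83, 81  49, 52, 50  41, 42, 42  39, 41, 43  48, 49, 50  69, 70, 70  83, 85, 83  76, 78, 78  62, 64, 66  74, 76, 80  83, 88, 91  81, 89, 93  98, 64, 65 120, 13, 11 121, 19, 13 122, 17, 14 123, 19, 13 123, 18, 14
249  94, 98,100  90, 94, 96  71, 74, 77  39, 40, 42  38, 41, 43  37, 39, 42  42, 44, 46  68, 70, 71  77, 77, 77  70, 71, 73  82, 86, 90  84, 90, 93  82, 90, 94 100, 64, 67 117, 13, 11 118, 18, 14 120, 20, 15 122, 18, 13 123, 19, 13
```

Run:
```python
from m3 import *
hs=(350,265,40,40,16);ht=(450,220,45,45,16);hw=(280,170,90,100,7)
w=cam("wrist");s,p,R=st();g=cam("scene")
Q=np.column_stack([R[:,0],-Rb[:,2],R[:,2]])
for dz in (0,.001,.002):
  print(dz,"collar",ext(w,hw,nn,Q,.024,.010,(0,dz)),"head wide",ext(w,hw,nn,Q,.0045,.009,(0,dz)))
  print("  scene collar",ext(g,hs,nn,Q,.024,.010,(0,dz)))
print("mouth in nip reading",Rb.T@(p+R[:,1]*.1245-nn)*1e3, "lat-3:",Rb.T@(p+R[:,1]*.1245-R[:,2]*.003-nn)*1e3)
```

```text
0 collar L[210. 159.] R[379. 159.] B[295. 240.] T[294.  77.] head wide L[213. 209.] R[377. 209.] B[295. 287.] T[295. 130.]
  scene collar L[354. 519.] R[501. 514.] B[428. 585.] T[426. 449.]
0.001 collar L[209. 151.] R[380. 151.] B[295. 232.] T[294.  68.] head wide L[212. 201.] R[377. 200.] B[295. 278.] T[295. 121.]
  scene collar L[352. 513.] R[499. 507.] B[426. 579.] T[424. 442.]
0.002 collar L[209. 143.] R[380. 143.] B[295. 224.] T[294.  60.] head wide L[212. 192.] R[377. 191.] B[295. 270.] T[295. 112.]
  scene collar L[350. 506.] R[497. 501.] B[424. 572.] T[422. 436.]
mouth in nip reading [-0.72838426 -1.34310618 33.27466862] lat-3: [-2.76273436 -3.54796886 33.27511634]
```

```bash
python3 -m handwheel '[[0.25,0.25,-0.41,0,0,0,-1],[0.25,0.25,-0.41,0,0,0,-1],[0,0,0,0,0,0,-1],[0,0,0,0,0,0,-1],[0,0,0,0,0,0,-1],[0,0,0,0,0,0,-1],[0,0,0,0,0,0,-1],[0,0,0,0,0,0,-1]]'
cat > m4.py <<'E'
from m3 import *
hs=(350,265,40,40,16);ht=(450,220,45,45,16);hw=(280,160,90,100,7)
def chk(tag):
    w=cam("wrist");s,p,R=st();g=cam("scene");t=cam("top")
    crop(g,*hs,tag+"s");crop(t,*ht,tag+"t");crop(w,*hw,tag+"w")
    Q=np.column_stack([R[:,0],-Rb[:,2],R[:,2]]); L=(0,-.003)
    d=R.T@(p+R[:,1]*.1245-nn)*1e3
    print("t",s["time"],"p",p.round(4),"mouth-nn in tool",d.round(1),"axis",(Rb.T@R)[:,1].round(3),"F nip",(Rb.T@s["ft_force"]).round(1),"open",round(s["opening"],4))
    for nm,c,h in (("w",w,hw),("s",g,hs),("t",t,ht)):
        print(nm,"mouth@-3",ext(c,h,p,R,.1245,.017,L),"\n   flange@-3",ext(c,h,p,R,.0765,.024,L),"\n  collar",ext(c,h,nn,Q,.024,.010),"\n   head",ext(c,h,nn,Q,.0045,.009),"\n  pin",ext(c,h,nn,Q,-.010,.0035))
E
python3 -c "
from m4 import *
chk('v4')"
```

```text
time: 13.48
ee_pos: [0.455, -0.4178, 0.2378]
eef_rot: [-1.304, -0.279, -0.405]
ft_force: [-0.4, 0.0, -2.7]
opening: 0.0266
t 13.5333 p [ 0.455  -0.4178  0.2378] mouth-nn in tool [  0.7 -23.3   2.5] axis [-0. -0. -1.] F nip [-1.1 -0.4 -3. ] open 0.0268
w mouth@-3 L[118. 446.] R[481. 446.] B[300. 611.] T[299. 273.] 
   flange@-3 L[-26. 665.] R[629. 689.] B[302. 972.] T[302. 382.] 
  collar L[204. 287.] R[379. 287.] B[292. 370.] T[291. 202.] 
   head L[206. 344.] R[377. 343.] B[292. 423.] T[291. 262.] 
  pin L[256. 391.] R[327. 391.] B[292. 424.] T[291. 358.]
s mouth@-3 L[259. 367.] R[519. 356.] B[391. 482.] T[398. 244.] 
   flange@-3 L[150. 198.] R[532. 180.] B[324. 365.] T[354.  19.] 
  collar L[354. 519.] R[501. 514.] B[428. 585.] T[426. 449.] 
   head L[342. 456.] R[476. 451.] B[410. 516.] T[414. 392.] 
  pin L[369. 406.] R[422. 404.] B[393. 430.] T[397. 381.]
t mouth@-3 L[227. 349.] R[423. 333.] B[313. 439.] T[338. 242.] 
   flange@-3 L[318. 446.] R[605. 410.] B[443. 578.] T[481. 290.] 
  collar L[140. 263.] R[252. 254.] B[189. 314.] T[203. 202.] 
   head L[196. 297.] R[297. 289.] B[240. 344.] T[253. 242.] 
  pin L[265. 321.] R[305. 318.] B[282. 339.] T[287. 299.]
```

View pics/v4w.png

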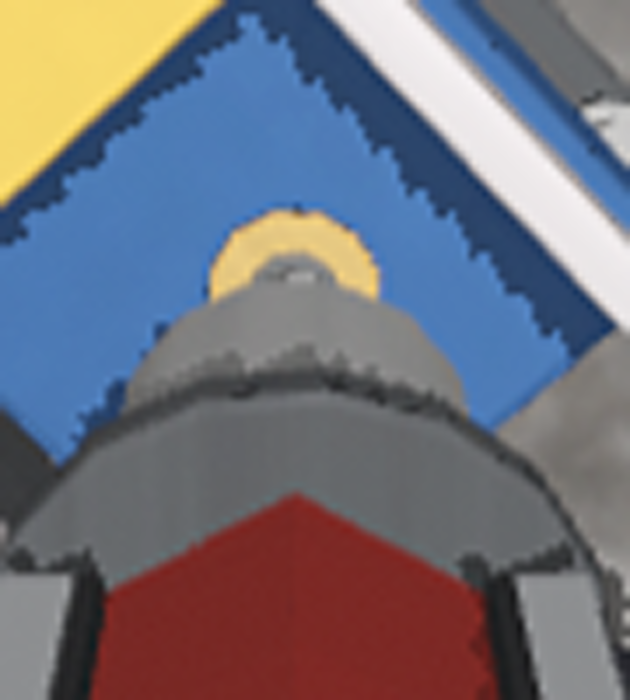

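View pics/v4s.png

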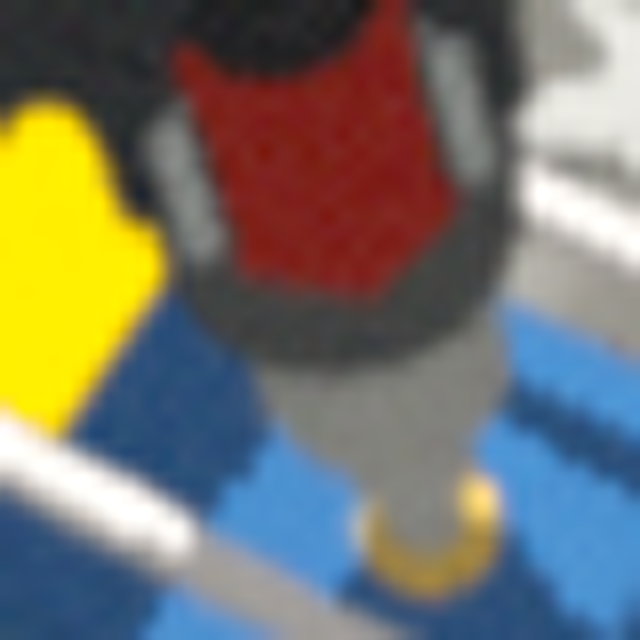

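View pics/v4t.png

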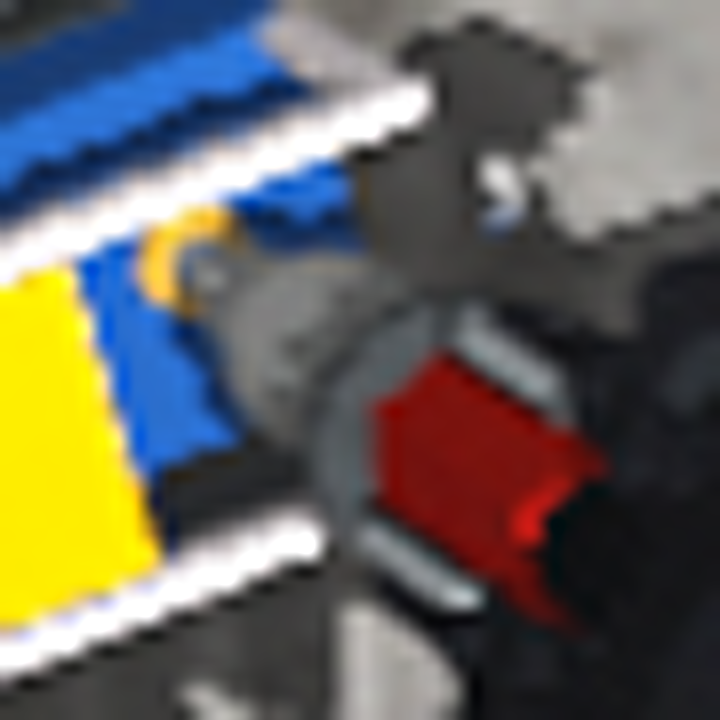

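```bash
python3 -m handwheel '[[0.18,0.08,-0.46,0,0,0,-1],[0.18,0.08,-0.46,0,0,0,-1],[0.18,0.08,-0.46,0,0,0,-1],[0.18,0.08,-0.46,0,0,0,-1],[0,0,0,0,0,0,-1],[0,0,0,0,0,0,-1],[0,0,0,0,0,0,-1],[0,0,0,0,0,0,-1]]'
python3 -c "
from m4 import *
chk('v5')"
```

```text
time: 14.3
ee_pos: [0.4623, -0.4147, 0.2195]
eef_rot: [-1.304, -0.279, -0.405]
ft_force: [0.3, 0.0, -2.8]
opening: 0.0266
t 14.35 p [ 0.4623 -0.4147  0.2196] mouth-nn in tool [ 1.1 -3.5  3. ] axis [ 0.    -0.001 -1.   ] F nip [-0.9 -0.1 -3.7] open 0.0265
w mouth@-3 L[119. 447.] R[482. 447.] B[301. 612.] T[300. 274.] 
   flange@-3 L[-25. 667.] R[631. 691.] B[303. 974.] T[303. 384.] 
  collar L[195. 350.] R[384. 349.] B[290. 438.] T[289. 259.] 
   head L[197. 416.] R[382. 416.] B[289. 502.] T[289. 328.] 
  pin L[251. 474.] R[328. 474.] B[289. 509.] T[289. 438.]
s mouth@-3 L[282. 430.] R[537. 420.] B[411. 544.] T[418. 309.] 
   flange@-3 L[175. 267.] R[550. 249.] B[347. 432.] T[376.  90.] 
  collar L[354. 519.] R[501. 514.] B[428. 585.] T[426. 449.] 
   head L[342. 456.] R[476. 451.] B[410. 516.] T[414. 392.] 
  pin L[369. 406.] R[422. 404.] B[393. 430.] T[397. 381.]
t mouth@-3 L[174. 309.] R[367. 294.] B[258. 399.] T[282. 204.] 
   flange@-3 L[261. 404.] R[543. 369.] B[384. 534.] T[421. 250.] 
  collar L[140. 263.] R[252. 254.] B[189. 314.] T[203. 202.] 
   head L[196. 297.] R[297. 289.] B[240. 344.] T[253. 242.] 
  pin L[265. 321.] R[305. 318.] B[282. 339.] T[287. 299.]
```

View pics/v5w.png

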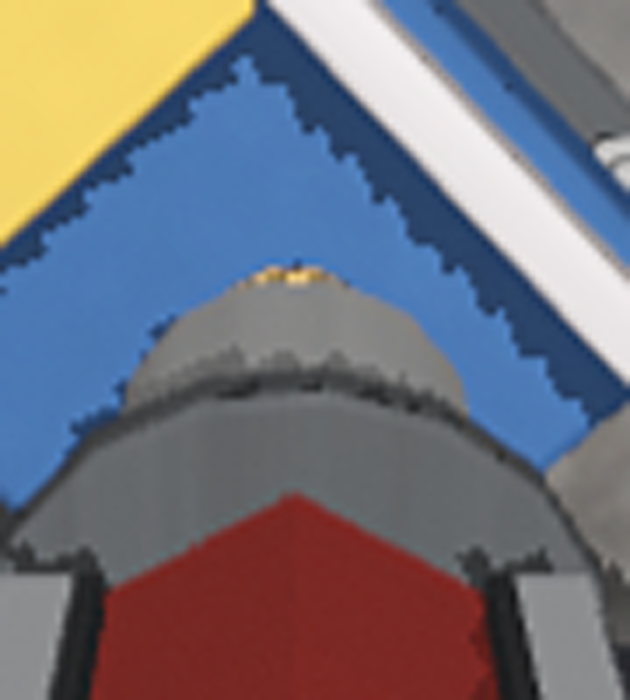

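View pics/v5s.png

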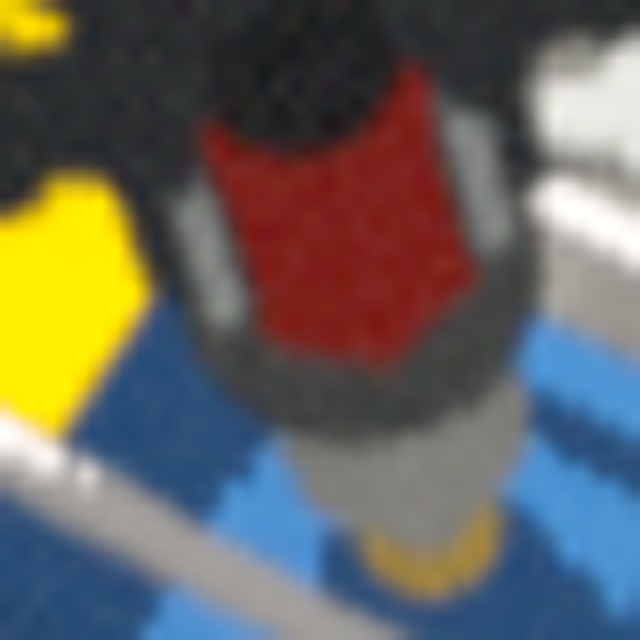

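View pics/v5t.png

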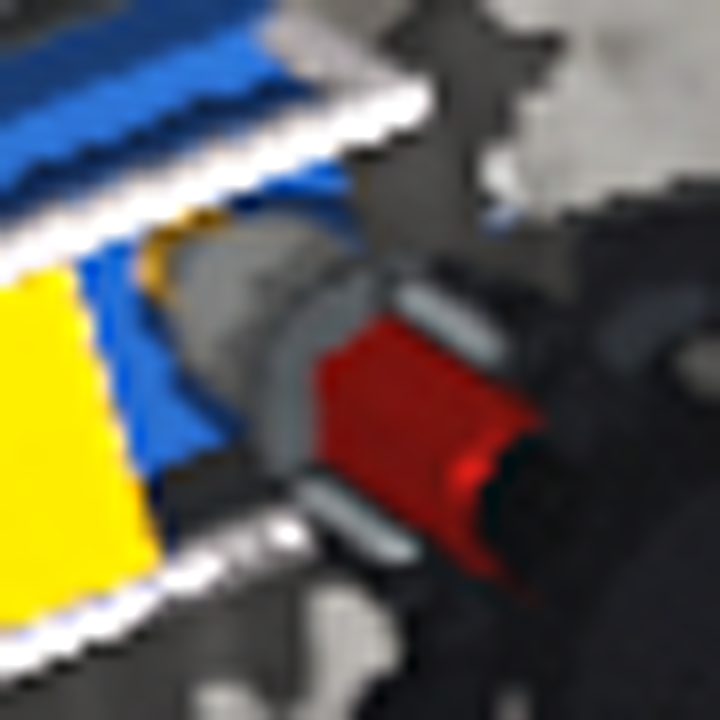

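```bash
python3 -m handwheel '[[0.07,0.03,-0.185,0,0,0,-1],[0.07,0.03,-0.185,0,0,0,-1],[0.07,0.03,-0.185,0,0,0,-1],[0.07,0.03,-0.185,0,0,0,-1],[0.07,0.03,-0.185,0,0,0,-1],[0,0,0,0,0,0,-1],[0,0,0,0,0,0,-1]]'
cat > f.py <<'E'
from m3 import *
s,p,R=st()
print("t",round(s["time"],2),"mouth-nn tool(lat-3.3)",(R.T@(p+R[:,1]*.1245-R[:,2]*.0033-nn)*1e3).round(1),"axis",(Rb.T@R)[:,1].round(3),"F tool",(R.T@s["ft_force"]).round(1),"T tool",(R.T@s["wrist_torque"]).round(2),"open",round(s["opening"],4))
E
python3 f.py
```

```text
time: 15.03
ee_pos: [0.4657, -0.4128, 0.2097]
eef_rot: [-1.303, -0.278, -0.405]
ft_force: [0.4, 0.6, -3.1]
opening: 0.0266
t 15.03 mouth-nn tool(lat-3.3) [0.4 7.2 0.1] axis [-0.     0.001 -1.   ] F tool [-0.7  3.1 -0.1] T tool [-0.26  0.01  0.26] open 0.0266
```

```bash
python3 -m handwheel '[[0.07,0.03,-0.185,0,0,0,-1],[0.07,0.03,-0.185,0,0,0,-1],[0.07,0.03,-0.185,0,0,0,-1],[0,0,0,0,0,0,-1],[0,0,0,0,0,0,-1]]'; python3 f.py
python3 -m handwheel '[[0.07,0.03,-0.185,0,0,0,-1],[0,0,0,0,0,0,-1],[0,0,0,0,0,0,-1]]'; python3 f.py
python3 -m handwheel '[[0.07,0.03,-0.185,0,0,0,-1],[0,0,0,0,0,0,-1],[0,0,0,0,0,0,-1]]'; python3 f.py
```

```text
time: 15.45
ee_pos: [0.4678, -0.4124, 0.2044]
eef_rot: [-1.304, -0.279, -0.405]
ft_force: [-0.6, -1.4, -2.4]
opening: 0.0261
t 15.45 mouth-nn tool(lat-3.3) [ 0.7 12.9 -0.4] axis [-0.001 -0.001 -1.   ] F tool [-0.6  1.8 -2. ] T tool [-0.48 -0.02  0.28] open 0.0261
time: 15.7
ee_pos: [0.4684, -0.4125, 0.2036]
eef_rot: [-1.305, -0.28, -0.405]
ft_force: [-5.1, -1.3, 3.3]
opening: 0.0266
t 15.7 mouth-nn tool(lat-3.3) [ 1.2 13.8 -0.5] axis [-0.    -0.001 -1.   ] F tool [-3. -5. -2.] T tool [-0.42 -0.03  0.69] open 0.0266
time: 15.95
ee_pos: [0.4691, -0.4122, 0.2018]
eef_rot: [-1.305, -0.28, -0.405]
ft_force: [-6.0, -1.5, 4.9]
opening: 0.0268
t 15.95 mouth-nn tool(lat-3.3) [ 1.2 15.8 -0.5] axis [-0.    -0.002 -1.   ] F tool [-3.4 -6.8 -2. ] T tool [-0.43  0.01  0.64] open 0.0268
```

```bash
python3 -m handwheel '[[0.01,0.03,-0.21,0,0,0,-1],[0,0,0,0,0,0,-1],[0,0,0,0,0,0,-1]]'; python3 f.py
python3 -m handwheel '[[0.07,0.03,-0.185,0,0,0,-1],[0,0,0,0,0,0,-1],[0,0,0,0,0,0,-1]]'; python3 f.py
python3 -m handwheel '[[0.07,0.03,-0.185,0,0,0,-1],[0,0,0,0,0,0,-1],[0,0,0,0,0,0,-1]]'; python3 f.py
```

```text
time: 16.2
ee_pos: [0.4698, -0.4118, 0.1994]
eef_rot: [-1.304, -0.281, -0.406]
ft_force: [-2.3, -1.0, 2.6]
opening: 0.027
t 16.2 mouth-nn tool(lat-3.3) [ 1.1 18.3 -0.5] axis [ 0.001 -0.002 -1.   ] F tool [-1.  -3.3 -1. ] T tool [-0.45  0.    0.16] open 0.027
time: 16.45
ee_pos: [0.4705, -0.4115, 0.1975]
eef_rot: [-1.304, -0.281, -0.405]
ft_force: [-1.8, -2.3, 4.0]
opening: 0.0265
t 16.45 mouth-nn tool(lat-3.3) [ 1.1 20.4 -0.5] axis [ 0.001 -0.002 -1.   ] F tool [ 0.4 -4.7 -1.7] T tool [-0.44 -0.04  0.05] open 0.0265
time: 16.7
ee_pos: [0.471, -0.4114, 0.1963]
eef_rot: [-1.305, -0.281, -0.405]
ft_force: [-4.1, -1.8, 7.5]
opening: 0.0266
t 16.7 mouth-nn tool(lat-3.3) [ 1.2 21.7 -0.5] axis [ 0.    -0.002 -1.   ] F tool [-0.8 -8.6 -1.1] T tool [-0.31 -0.    0.36] open 0.0266
```

```bash
python3 -m handwheel '[[0.02,0.01,-0.046,0,0,0,-1],[0,0,0,0,0,0,-1],[0,0,0,0,0,0,-1],[0,0,0,0,0,0,-1]]'; python3 f.py
python3 -c "
from m4 import *
chk('v6'); cam('wrist','w12')"; python3 f.py
```

```text
time: 17.03
ee_pos: [0.4711, -0.4113, 0.1959]
eef_rot: [-1.305, -0.281, -0.405]
ft_force: [-5.4, -1.7, 7.8]
opening: 0.0263
t 17.03 mouth-nn tool(lat-3.3) [ 1.1 22.  -0.5] axis [ 0.    -0.002 -1.   ] F tool [-2.  -9.3 -1.2] T tool [-0.31  0.03  0.36] open 0.0263
t 17.0833 p [ 0.4712 -0.4113  0.196 ] mouth-nn in tool [ 1.2 22.   2.8] axis [ 0.    -0.002 -1.   ] F nip [-2.1  0.2  9.6] open 0.0263
w mouth@-3 L[119. 447.] R[481. 446.] B[300. 611.] T[300. 273.] 
   flange@-3 L[-25. 665.] R[630. 690.] B[303. 973.] T[302. 383.] 
  collar L[181. 436.] R[393. 436.] B[287. 533.] T[287. 336.] 
   head L[183. 520.] R[391. 519.] B[287. 614.] T[287. 422.] 
  pin L[243. 593.] R[331. 593.] B[287. 633.] T[287. 553.]
s mouth@-3 L[310. 514.] R[560. 504.] B[437. 627.] T[443. 394.] 
   flange@-3 L[206. 357.] R[573. 341.] B[391. 520.] T[402. 184.] 
  collar L[354. 519.] R[501. 513.] B[428. 585.] T[432. 449.] 
   head L[342. 456.] R[476. 451.] B[410. 516.] T[414. 392.] 
  pin L[369. 406.] R[422. 404.] B[393. 429.] T[397. 381.]
t mouth@-3 L[111. 263.] R[300. 248.] B[194. 351.] T[217. 160.] 
   flange@-3 L[193. 354.] R[470. 320.] B[315. 482.] T[350. 203.] 
  collar L[140. 263.] R[252. 254.] B[189. 314.] T[203. 202.] 
   head L[196. 297.] R[297. 289.] B[240. 344.] T[253. 242.] 
  pin L[265. 321.] R[305. 318.] B[282. 339.] T[287. 299.]
t 17.23 mouth-nn tool(lat-3.3) [ 1.2 22.  -0.5] axis [ 0.    -0.002 -1.   ] F tool [ -1.2 -10.4   0.2] T tool [-0.3   0.    0.36] open 0.0265
```

View pics/v6s.png

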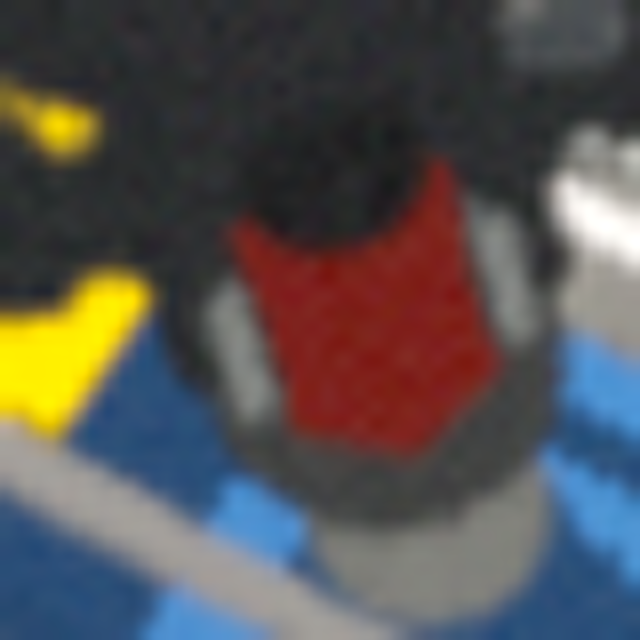

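View pics/w12.png

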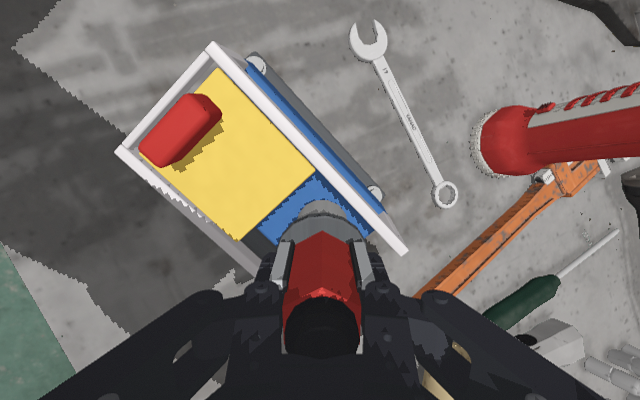

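```bash
python3 -m handwheel '[[0.015,0.005,-0.037,0,0,0,-1],[0,0,0,0,0,0,-1],[0,0,0,0,0,0,-1],[0,0,0,0,0,0,-1]]'; python3 f.py;python3 -m handwheel '[[0,0,0,0,0,0,-1],[0,0,0,0,0,0,-1],[0,0,0,0,0,0,-1]]'; python3 f.py;  python3 -m handwheel '[[0,0,0,0,0,0,-1],[0,0,0,0,0,0,-1],[0,0,0,0,0,0,-1]]'; python3 f.py
```

```text
time: 17.57
ee_pos: [0.4713, -0.4112, 0.1956]
eef_rot: [-1.305, -0.281, -0.405]
ft_force: [-4.3, -1.5, 8.7]
opening: 0.0265
t 17.57 mouth-nn tool(lat-3.3) [ 1.2 22.4 -0.5] axis [ 0.    -0.002 -1.   ] F tool [-0.9 -9.7 -0.5] T tool [-0.29  0.01  0.42] open 0.0265
time: 17.82
ee_pos: [0.4713, -0.4113, 0.1956]
eef_rot: [-1.305, -0.281, -0.405]
ft_force: [-4.9, -2.3, 8.6]
opening: 0.0266
t 17.82 mouth-nn tool(lat-3.3) [ 1.2 22.4 -0.5] axis [ 0.    -0.002 -1.   ] F tool [ -1.1 -10.   -1.5] T tool [-0.31  0.02  0.4 ] open 0.0266
time: 18.07
ee_pos: [0.4713, -0.4112, 0.1956]
eef_rot: [-1.305, -0.281, -0.405]
ft_force: [-4.9, -1.4, 8.8]
opening: 0.0268
t 18.07 mouth-nn tool(lat-3.3) [ 1.2 22.4 -0.5] axis [ 0.    -0.002 -1.   ] F tool [ -1.3 -10.1  -0.6] T tool [-0.25 -0.06  0.41] open 0.0268
```

```bash
python3 - <<'E'
from m3 import *
w=cam("wrist"); a=cv2.imread("pics/t4.png").astype(int); t=cam("top","t13"); b=t["image"][:,:,::-1].astype(int)
# shutter red grip centroid in top, then and now
for im in(a,b):
    m=(im[:,:,2]>180)&(im[:,:,1]<60)&(im[:,:,0]<60); m[:,:430]=0;m[:,455:]=0;m[:230]=0;m[:280]&=True
    ys,xs=np.nonzero(m); print("grip centroid",xs.mean(),ys.mean(),len(xs))
crop(w,110,30,320,240,2.4,"w13c")
E
python3 f.py
```

```text
grip centroid 440.1333333333333 255.15555555555557 45
grip centroid 440.0 255.59183673469389 49
t 18.17 mouth-nn tool(lat-3.3) [ 1.2 22.4 -0.5] axis [ 0.    -0.002 -1.   ] F tool [-1.5 -9.4 -1.7] T tool [-0.32 -0.01  0.44] open 0.0265
```

View pics/t13.png

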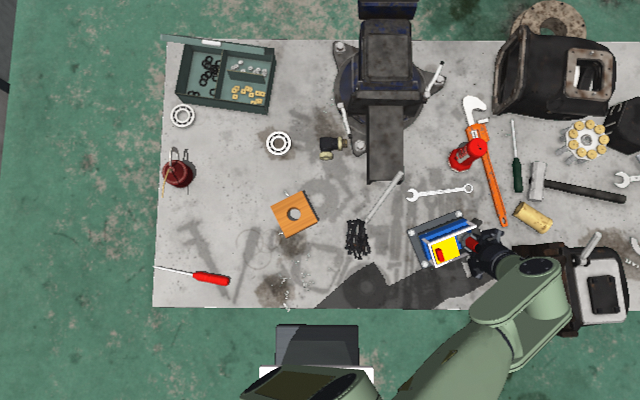

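```bash
python3 -c "
from station import *
print(hand_in())"; python3 f.py
```

```text
the job is handed in; nothing more can be done
None
the job is handed in; nothing more can be done
```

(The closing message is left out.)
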